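Charge the sieve shaker with the sample and tidy the scrapers

ROBOT

A 7-joint arm with a two-finger parallel gripper is mounted at the origin on the work surface. World frame = base frame: x ahead of the robot, y to its left, z up, the work surface at z = 0. Lengths are in m, angles in rad, forces in N, time in s.
With the tool pointing down it reaches from about 0.4 to 0.875 m from the base axis. Payload 4.4 kg.
Tool frame: the origin (TCP) lies at the very end of the fingers, on their centre line; the grasp point (between the pads) lies 19 mm behind it; z points along the fingers, y is the line along which they close (so a half turn about z gives the same grasp; the last joint's range is limited). The gripper opens to 85 mm and grips with 20 to 120 N. Pads are 22 mm wide; open, the fingers measure 114 mm over their backs; the gripper's body (76 mm by 85 mm) begins 54 mm behind the grasp point. The pads swing forward as they close: fully open they stand 13 mm farther back than shut.
Start: joints at [1.279, 0.628, 0.038, 1.517, -0.027, 0.996, -0.02], TCP at [0.146, -0.634, 0.231] pointing down, gripper open.
Joint ranges: [-3.06, 3.06], [-0.37, 2.12], [-1.25, 1.32], [0.18, 2.47], [-1.1, 4.24], [0.23, 1.98], [-2.94, 2.94]. Speed limits (rad/s): [2.57, 2.57, 3.14, 3.14, 3.14, 3.14, 3.14].

INTERFACE

Orientations are given as [roll, pitch, yaw] about the fixed x, y, z axes, in that order (R = Rz(yaw) Ry(pitch) Rx(roll)).
In Python, from bench import status, viewer, manip, models gives the robot as it stands. The module is installed in compiled form; this text tells all that it offers.
- The arm moves only by the shell command python3 -m jog 'ROWS' [FORCE]. ROWS is text: rows parted by semicolons, each of 7 numbers parted by spaces: the shift along the tool's x, y, z as a fraction of full scale, then the turn, a rotation vector about the tool's x, y, z as a fraction of full scale, then the opening, from 0 (shut) to 1 (fully open). A call has 1 to 20 rows; each row shifts and turns the commanded pose from where the row before left it, along the tool's axes as they then stand; what a row does not reach is not made up. Full scale, the value 1, is 6 cm for a shift and 0.08 rad for a turn. A row lasts 1/8 s, in which the tool goes at most 62.5 mm and 10.7 degrees, less where a joint would pass 70% of its speed; a pose out of reach is approached as far as the arm can. A call with a number of a shift or a turn outside -1 to 1 is refused whole. A call with a gripper value outside its range is refused whole. The fingers move at their own pace and stop on an object; FORCE is the grip in N (left out, the last holds). Time passes only in rows, so rows that do not move let the fingers close. It gives the time, the measured TCP pose, the force, the opening and the grip force at its end, in the units of the state.
- status.read_state(): the state, without advancing time (a new reading comes with each control period).
- viewer.snapshot(name): name is "scene" or "top" or "wrist"; returns the picture (400x640x3 uint8, blue, green, red); there is no depth.
- viewer.calibration(name): a dict with "fx", "fy", "cx", "cy" (pixels), "k1" (the pictures are not rectified: a ray, as slopes to the right and down, at radius r is drawn at 1 + k1 r^2 times it, then the intrinsics apply), "R" (3x3) and "t" (3): a world point X has camera coordinates R X + t. Camera axes: x right, y down, z forward; pixel columns grow to the right and rows downward; lengths in m; the calibration is good to about 2 mm. A picture is of the moment at which its call begins: read the wrist's pose just before it. calibration takes no time and is no camera call; for the wrist camera it gives the pose at the moment of the call.
- manip.hand_in(): hands the job in; it is judged then, once.
Trained networks look in the newest picture that a camera, given by its name, has taken for a name from the list of things; names that differ only in an ending like _2 or _b are one class to them, and where a whole thing is asked for, a point or a joint stands for the part that bears it (a point fixed in the world has none). Each returns a list of dicts, best first, with "score" (0 to 1); they miss things now and then, are a little off and sometimes report something else, mostly with a low value. They report only what shows in the picture. A call takes as long as a camera call. They do not tell look-alikes from the thing itself.
- models.boxes_of(camera, thing): "position" ([x, y, z] in m, in world coordinates, good to about 4 mm: the middle of the surface that is visible of it).
- models.tip_of(camera, thing): "position" ([x, y, z] in m, in world coordinates, good to about 4 mm: a listed point, or the origin of a listed thing).
The state is a dict: "time_s": time; "joints": joint angles; "joint_velocities": joint speeds; "joint_efforts": joint torques, N m; "eef_pos": TCP position; "ee_rot": TCP orientation; "contact_force": force on the tool from outside, world axes, zero at the start; "moment": the same for the moment, N m; "width": finger opening in m; "grasp_force": force on a finger pad.
Only numpy, scipy, OpenCV 4.12 (cv2) and the standard library are available. Lean on these libraries where they do the work, as an engineer would, in place of code of your own. Each camera call takes 0.05 s, during which the arm holds its last target. There are 200 camera calls.

TASK

Get the sieve shaker ready to run: first slide its transport lock grip fully to the left-hand stop (as seen from the robot), then tip the scoop tray over the round sieve so that its pumice lumps slide in, and add any lumps that lie on the bench. When every lump lies in the sieve and the tray is level again, slide the lock fully back to the right-hand stop; also leave the tray standing flat on the bench, slide every scraper blade-first into its own slot of the grey rack until it is fully home, and leave the jar and the beaker alone.

Things in the scene. Friction and masses are not known exactly. Their poses are not given: they have to be found in the camera images.
- shaker: Fixed sieve shaker: grey box 260 x 260 mm, top 70 mm above the bench, carrying a round steel sieve (outer diameter 200 mm, inner 192 mm, wall 4 mm, rim 135 mm above the bench) and, on top along the front edge, the transport lock slide. Origin: centre of the underside, on the bench; x points from the lock side (near the robot) to the back, y to the left seen from the robot, z up.
- sieve_in (a point): Centre of the sieve's inner floor, 90 mm above the bench; the rim is 45 mm above this point. Same axes as the shaker.
- lock (a joint): Position of the transport lock grip in m along the shaker's +y: 0 = right-hand stop (released), 0.10 = left-hand stop (locked), both seen from the robot. It starts somewhere between. Stiff friction of about 1.5 N; it stays where it is left, and ends against hard stops.
- lock_top (a point): Centre of the top face of the lock grip, a black upright block 28 mm (shaker x) by 20 mm (shaker y) and 40 mm high, top about 125 mm above the bench. It runs along the shaker's y on an aluminium track 84 mm above the bench; it lies 130 mm in front of the sieve's centre.
- tray: Loose aluminium scoop tray, 150 (x) by 120 mm (y), 160 g, floor 4 mm, side and back walls 26 mm high, 4 mm thick, open without lip at +x. Origin: centre of its underside. An upright black grip plate 12 mm thick (x), 50 mm wide, 80 mm high stands behind the back wall, middle at x = -0.081. One to three lumps lie on it; they slide at a slope of 25 to 36 degrees.
- tray_lip (a point): Middle of the tray's open pouring edge, at its underside (x = +0.075 in the tray's frame).
- tray_grip (a point): Point in the middle of the upright grip plate, 60 mm above the tray's underside and 20 mm below the plate's top; pinch the 12 mm thickness here (along the tray's x).
- lump0: Grey pumice lump, six-sided, 48 mm across the corners, 42 mm across the flats, 34 mm high, 50 g, flat base and narrower top; starts on the tray; may be absent. Origin: its centre, 17 mm above its base; z up out of the base.
- lump1: Grey pumice lump, six-sided, 48 mm across the corners, 42 mm across the flats, 34 mm high, 50 g, flat base and narrower top; starts on the tray; may be absent. Origin: its centre, 17 mm above its base; z up out of the base.
- lump2: Grey pumice lump, six-sided, 48 mm across the corners, 42 mm across the flats, 34 mm high, 50 g, flat base and narrower top; starts on the tray; may be absent. Origin: its centre, 17 mm above its base; z up out of the base.
- lump3: Grey pumice lump, six-sided, 48 mm across the corners, 42 mm across the flats, 34 mm high, 50 g, flat base and narrower top; starts loose on the bench; may be absent. Origin: its centre, 17 mm above its base; z up out of the base.
- lump4: Grey pumice lump, six-sided, 48 mm across the corners, 42 mm across the flats, 34 mm high, 50 g, flat base and narrower top; starts loose on the bench; may be absent. Origin: its centre, 17 mm above its base; z up out of the base.
- lump5: Grey pumice lump, six-sided, 48 mm across the corners, 42 mm across the flats, 34 mm high, 50 g, flat base and narrower top; starts loose on the bench; may be absent. Origin: its centre, 17 mm above its base; z up out of the base.
- rack: Fixed grey rack, 110 (x) by 210 mm (y), three flat slots side by side, open towards the robot. Origin: centre of its underside; x points into the slots. Slot floor 30 mm above the bench, from the front edge x = -0.055; slots 54 mm wide, 66 mm apart; walls from x = -0.035; a bridge from x = -0.020 to 0.015 roofs them 12 mm above the floor, top 48 mm above the bench; back stop at x = 0.049.
- slot0 (a point): Middle of the back stop of slot 0 (right seen from the robot), on the slot floor, 30 mm above the bench. Same axes as the rack. A blade that is fully home has its tip here.
- slot1 (a point): Middle of the back stop of slot 1 (middle seen from the robot), on the slot floor, 30 mm above the bench. Same axes as the rack. A blade that is fully home has its tip here.
- slot2 (a point): Middle of the back stop of slot 2 (left seen from the robot), on the slot floor, 30 mm above the bench. Same axes as the rack. A blade that is fully home has its tip here.
- scraper0: Loose flat scraper, 180 mm long, 120 g, lying flat; may be absent. Black handle 80 mm long (x from -0.04 to 0.04), 22 wide, 20 mm high; steel blade 50 mm wide, 5 mm thick, x from 0.04 to 0.14, flush with the handle's underside, its last 15 mm only 38 mm wide. Origin: underside of the handle's middle; x points to the blade tip, z up. Centre of mass about x = 0.065.
- scraper0_tip (a point): Middle of the blade tip of scraper0, at its underside (x = +0.14).
- scraper1: Loose flat scraper, 180 mm long, 120 g, lying flat; may be absent. Black handle 80 mm long (x from -0.04 to 0.04), 22 wide, 20 mm high; steel blade 50 mm wide, 5 mm thick, x from 0.04 to 0.14, flush with the handle's underside, its last 15 mm only 38 mm wide. Origin: underside of the handle's middle; x points to the blade tip, z up. Centre of mass about x = 0.065.
- scraper1_tip (a point): Middle of the blade tip of scraper1, at its underside (x = +0.14).
- jar: Closed brown glass jar, 68 mm across, about 100 mm tall, a bystander. Origin: centre of its underside.
- beaker: Empty glass beaker, 70 mm across, 90 mm tall, a bystander. Origin: centre of its underside.
Not all that is in view belongs to the job. Of the things that look like the rack, the larger one is meant. Leave any purple look-alike of the scraper1 alone.

How it is judged:
By the outcome, as a careful person would: the job done as asked, in the order asked, and still so for the second after the job is handed in, with the robot touching nothing.
Of lump0, lump1, lump2, lump3, lump4, lump5 only 4 to 6 are there at a start; the rules pass over those that are not, and their reading is None.
Of scraper0, scraper1 only 1 to 2 are there at a start; the rules pass over those that are not, and their reading is None.
At some moment in a run one of scraper0, scraper1, lump3, lump4, lump5 may be knocked a few centimetres aside while the robot is not near it.
It also fails if it takes over 210 s, if anything falls off the work surface, if the arm or the gripper's body presses on something with over 40 N, if the wrist force passes 120 N, or if a joint passes its speed limit or range.

## Working session

There is one attempt and no reset: what is moved stays moved. The work goes in short steps, Python scripts to look and compute and a shell command to move; the robot and the scene stay as the last step left them, time stands still between calls to the robot, and variables do not carry over. Pictures are saved under pics/ and viewed, at most 14 in all, crops included, and the job is handed in when it is done.

```bash
mkdir -p pics; ls; cat > h.py <<'E'
import numpy as np, cv2
from bench import status, viewer, manip, models
from scipy.spatial.transform import Rotation as R
def snap(c,n,crop=None,s=1):
    im=viewer.snapshot(c)
    if crop: im=im[crop[1]:crop[3],crop[0]:crop[2]]
    if s!=1: im=cv2.resize(im,None,fx=s,fy=s,interpolation=cv2.INTER_CUBIC)
    cv2.imwrite(f'pics/{n}.png',im)
def proj(c,X,k=None):
    k=k or viewer.calibration(c); p=np.array(k['R'])@np.array(X)+np.array(k['t'])
    a,b=p[:2]/p[2]; f=1+k['k1']*(a*a+b*b)
    return np.round([k['fx']*a*f+k['cx'],k['fy']*b*f+k['cy']],0)
def pix(c,u,v,z,k=None):
    k=k or viewer.calibration(c); a0=np.array([(u-k['cx'])/k['fx'],(v-k['cy'])/k['fy']]); a=a0.copy()
    for _ in range(20): a=a0/(1+k['k1']*(a@a))
    Rm=np.array(k['R']); o=-Rm.T@np.array(k['t']); d=Rm.T@np.array([*a,1]); return o+d*(z-o[2])/d[2]
def st():
    s=status.read_state(); print('t',round(s['time_s'],2),'p',np.round(s['eef_pos'],4),'r',np.round(s['ee_rot'],3),'w',round(s['width'],4),'F',np.round(s['contact_force'],1),'g',s['grasp_force'],'j',np.round(s['joints'],2)); return s
def to(pos,rpy=None):
    "shift (in tool axes, full-scale units of 6cm) and turn (0.08rad units) from present"
    s=status.read_state(); R0=R.from_euler('xyz',s['ee_rot'])
    d=R0.inv().apply(np.array(pos)-s['eef_pos'])/0.06
    r=(R0.inv()*R.from_euler('xyz',rpy)).as_rotvec()/0.08 if rpy is not None else 0
    print('shift',np.round(d,2),'turn',np.round(r,2))
E
python3 - <<'E'
from h import *
st()
for c in('scene','top'):
    snap(c,c+'0')
    for t in ['shaker','lock_top','sieve_in','tray','tray_lip','tray_grip','lump0','rack','slot0','slot1','slot2','scraper0','scraper0_tip','jar','beaker']:
        o=models.tip_of(c,t)
        print(c,t,[(round(x['score'],2),list(np.round(x['position'],3)),list(proj(c,x['position']))) for x in o if x['score']>.2])
E
```

```text
pics
t 0.0 p [ 0.1454 -0.6329  0.2304] r [-3.14   0.     0.226] w 0.0852 F [ 0.3  0.4 -0. ] g 0.0 j [ 1.28  0.63  0.04  1.52 -0.03  1.   -0.02]
scene shaker [(0.86, [np.float64(0.646), np.float64(0.018), np.float64(-0.001)], [np.float64(324.0), np.float64(270.0)]), (0.37, [np.float64(0.707), np.float64(-0.34), np.float64(0.034)], [np.float64(221.0), np.float64(215.0)])]
scene lock_top [(0.66, [np.float64(0.547), np.float64(-0.003), np.float64(0.122)], [np.float64(340.0), np.float64(221.0)]), (0.54, [np.float64(0.4), np.float64(-0.374), np.float64(-0.0)], [np.float64(279.0), np.float64(162.0)])]
scene sieve_in [(0.87, [np.float64(0.669), np.float64(0.014), np.float64(0.086)], [np.float64(318.0), np.float64(260.0)])]
scene tray [(0.85, [np.float64(0.55), np.float64(0.37), np.float64(0.0)], [np.float64(449.0), np.float64(317.0)]), (0.47, [np.float64(0.544), np.float64(0.319), np.float64(0.021)], [np.float64(435.0), np.float64(301.0)])]
scene tray_lip [(0.94, [np.float64(0.574), np.float64(0.298), np.float64(0.0)], [np.float64(421.0), np.float64(308.0)]), (0.68, [np.float64(0.598), np.fl
[... 8915 characters left out ...]
float64(228.0)]), (0.62, [np.float64(0.292), np.float64(-0.576), np.float64(0.002)], [np.float64(464.0), np.float64(262.0)]), (0.56, [np.float64(0.462), np.float64(-0.254), np.float64(0.001)], [np.float64(365.0), np.float64(210.0)])]
top scraper0_tip [(0.68, [np.float64(0.295), np.float64(-0.285), np.float64(-0.001)], [np.float64(375.0), np.float64(261.0)])]
top jar [(0.91, [np.float64(0.335), np.float64(0.336), np.float64(0.002)], [np.float64(184.0), np.float64(249.0)])]
top beaker [(0.94, [np.float64(0.748), np.float64(0.264), np.float64(0.001)], [np.float64(209.0), np.float64(125.0)]), (0.41, [np.float64(0.579), np.float64(0.295), np.float64(0.0)], [np.float64(198.0), np.float64(175.0)])]
```

View pics/scene0.png

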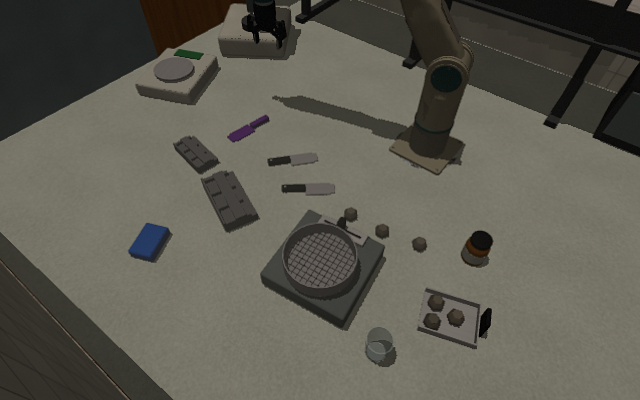

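```bash
python3 -c "
import cv2
im=cv2.imread('pics/top0.png')[90:300,130:530]; cv2.imwrite('pics/top0c.png',cv2.resize(im,(800,420),interpolation=cv2.INTER_CUBIC))"
```

```text
(no output)
```

View pics/top0c.png

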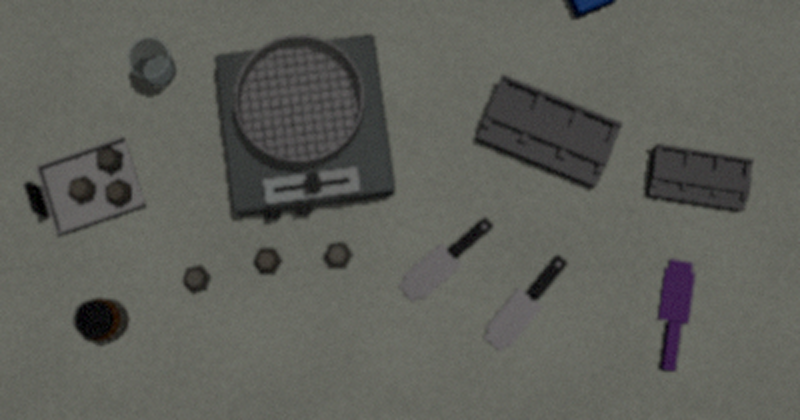

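Listing what could be taken for each target, with scene pixels:
- **Lock grip:** the black block at (340,221). The black scraper handles at (279,162) and (292,190) and the tray plate at (485,320) are similar.
- **Rack:** the large one at (229,202). The small one at (197,155) is the look-alike.
- **Scrapers:** the two black and steel ones. The purple one at (259,123) is the look-alike.
- **Lumps:** three on the tray, and three on the bench at (351,213), (383,229) and (418,244).

I choose the block on the shaker track and will check it in a wrist crop.

```bash
python3 - <<'E'
from h import *
k=viewer.calibration('top')
f=lambda u,v,z:np.round(pix('top',u/2+130,v/2+90,z,k)[:2],3)
print('track ends',f(263,192,.084),f(358,178,.084))
print('shaker top corners',f(232,208,.07),f(393,190,.07),f(373,37,.07),f(217,55,.07))
to([0.54,0.0,0.25],[np.pi,0,0.115])
E
```

```text
track ends [0.53  0.075] [ 0.552 -0.073]
shaker top corners [0.507 0.126] [ 0.535 -0.128] [ 0.783 -0.098] [0.755 0.153]
shift [ 8.77 -8.82 -0.31] turn [ 0.   -0.    1.38]
```

```bash
python3 -m jog '0.5 -0.5 -0.1 0 0 0.1 0.45;0.55 -0.55 -0.1 0 0 0.1 0.45;0.55 -0.55 0 0 0 0.1 0.45;0.55 -0.55 0 0 0 0.1 0.45;0.55 -0.55 0 0 0 0.1 0.45;0.55 -0.55 0 0 0 0.1 0.45;0.55 -0.55 0 0 0 0.1 0.45;0.55 -0.55 0 0 0 0.1 0.45;0.55 -0.55 0 0 0 0.1 0.45;0.55 -0.55 0 0 0 0.1 0.45;0.55 -0.55 0 0 0 0.1 0.45;0.55 -0.55 0 0 0 0.1 0.45;0.55 -0.55 0 0 0 0.1 0.45;0.55 -0.55 0 0 0 0.1 0.45;0.55 -0.55 0 0 0 0 0.45;0.5 -0.5 0 0 0 0 0.45;0 0 0 0 0 0 0.45' 60; python3 - <<'E'
from h import *
st(); snap('wrist','w1')
for t in('lock_top','sieve_in'):
    for c in('wrist',): print(t,[(round(x['score'],2),np.round(x['position'],4)) for x in models.tip_of(c,t)])
to([0.5455,-0.001,0.25],[np.pi,0,0.115])
E
```

```text
time_s: 3.72
eef_pos: [0.5756, -0.0284, 0.2432]
ee_rot: [-3.14, -0.002, 0.12]
contact_force: [-0.2, -0.6, 0.2]
width: 0.0384
grasp_force: 0.0
t 3.73 p [ 0.5756 -0.0284  0.2432] r [-3.14e+00 -2.00e-03  1.20e-01] w 0.0384 F [-0.2 -0.6  0.2] g 0.0 j [ 0.01  0.51 -0.02  1.72  0.01  0.92 -1.46]
lock_top [(0.92, array([ 0.5419, -0.0053,  0.1265]))]
sieve_in [(0.59, array([0.6729, 0.0151, 0.0905]))]
shift [-0.4  -0.59 -0.11] turn [ 0.01  0.01 -0.03]
```

View pics/w1.png

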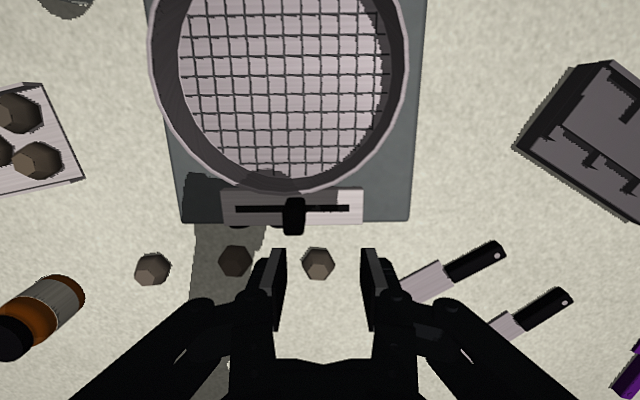

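The black upright block on the aluminium track at (293,215) is the lock grip. The scraper handles are well away at right (470,265), so the choice holds.

```bash
python3 -c "
from h import *
to([0.543,-0.003,0.100],[np.pi,0,0.115])"
python3 -m jog '-0.3 -0.25 0 0 0 0 0.45;-0.29 -0.24 0 0 0 0 0.45;0 0 0.8 0 0 0 0.45;0 0 0.8 0 0 0 0.45;0 0 0.6 0 0 0 0.45;0 0 0.2 0 0 0 0.45;0 0 0 0 0 0 0.2;0 0 0 0 0 0 0.2;0 0 0 0 0 0 0.2;0 0 0 0 0 0 0.2' 40
```

```text
shift [-0.44 -0.57  2.39] turn [ 0.01  0.01 -0.03]
time_s: 5.12
eef_pos: [0.5348, -0.008, 0.0997]
ee_rot: [3.141, 0.001, 0.114]
contact_force: [-1.4, -1.6, -7.4]
width: 0.0195
grasp_force: 40.8
```

```bash
python3 -m jog '0 -0.15 0 0 0 0 0.2;0 -0.2 0 0 0 0 0.2;0 -0.2 0 0 0 0 0.2;0 -0.1 0 0 0 0 0.2;0 -0.05 0 0 0 0 0.2' ; python3 -m jog '0 -0.05 0 0 0 0 0.2;0 -0.05 0 0 0 0 0.2;0 0 0 0 0 0 0.2'
```

```text
time_s: 5.75
eef_pos: [0.529, 0.0358, 0.0996]
ee_rot: [-3.141, 0.002, 0.115]
contact_force: [-5.5, -2.7, 1.0]
width: 0.0191
grasp_force: 41.7
time_s: 6.12
eef_pos: [0.5283, 0.0419, 0.0996]
ee_rot: [-3.141, 0.002, 0.115]
contact_force: [-5.6, -1.2, 1.2]
width: 0.0193
grasp_force: 41.7
```

```bash
python3 -m jog '0 -0.08 0 0 0 0 0.2;0 -0.08 0 0 0 0 0.2;0 0 0 0 0 0 0.2' ; python3 -m jog '0 -0.08 0 0 0 0 0.2;0 -0.08 0 0 0 0 0.2;0 0 0 0 0 0 0.2';python3 -m jog '0 -0.08 0 0 0 0 0.2;0 -0.08 0 0 0 0 0.2;0 0 0 0 0 0 0.2'
```

```text
time_s: 6.5
eef_pos: [0.5272, 0.05, 0.0996]
ee_rot: [3.141, 0.003, 0.115]
contact_force: [-5.6, -3.2, 0.8]
width: 0.0191
grasp_force: 41.8
time_s: 6.88
eef_pos: [0.5271, 0.0506, 0.0996]
ee_rot: [3.131, 0.002, 0.108]
contact_force: [-2.7, -22.2, -0.4]
width: 0.0194
grasp_force: 42.1
time_s: 7.25
eef_pos: [0.527, 0.0511, 0.0997]
ee_rot: [3.122, 0.003, 0.102]
contact_force: [0.9, -38.9, -0.5]
width: 0.0192
grasp_force: 42.8
```

```bash
python3 -m jog '0 0.27 0 0 0 0 0.2;0 0 0 0 0 0 0.45;0 0 0 0 0 0 0.45;0 0 0 0 0 0 0.45;0 0 -0.6 0 0 0 0.45;0 0 -0.9 0 0 0 0.45;0 0 -0.9 0 0 0 0.45'; python3 -c "
from h import *
st();to([0.50,0.40,0.26],[np.pi,0,0.314])"
```

```text
time_s: 8.12
eef_pos: [0.5284, 0.0538, 0.245]
ee_rot: [-3.141, -0.001, 0.115]
contact_force: [1.5, 0.4, 0.0]
width: 0.038
grasp_force: 0.0
t 8.12 p [0.5284 0.0538 0.245 ] r [-3.141e+00 -1.000e-03  1.150e-01] w 0.038 F [1.5 0.4 0. ] g 0.0 j [-0.15  0.44 -0.    1.83  0.    0.87 -1.61]
shift [ 0.19 -5.79 -0.25] turn [-0.01 -0.01 -2.48]
```

```bash
python3 -m jog '0 -0.7 -0.1 0 0 -0.6 0.45;0 -0.95 -0.15 0 0 -0.6 0.45;0 -0.95 0 0 0 -0.6 0.45;0 -0.95 0 0 0 -0.68 0.45;0 -0.95 0 0 0 0 0.45;0 -0.95 0 0 0 0 0.45;0 -0.3 0 0 0 0 0.45;0 0 0 0 0 0 0.45'; python3 - <<'E'
from h import *
st(); snap('wrist','w2')
for c in('wrist',):
  for t in('lock_top','tray','tray_lip','tray_grip'): print(t,[(round(x['score'],2),np.round(x['position'],4)) for x in models.tip_of(c,t)])
E
```

```text
time_s: 9.12
eef_pos: [0.4464, 0.3886, 0.2582]
ee_rot: [-3.141, 0.0, 0.316]
contact_force: [-0.2, -1.4, -0.1]
width: 0.0384
grasp_force: 0.0
t 9.12 p [0.4464 0.3886 0.2582] r [-3.141  0.     0.316] w 0.0384 F [-0.2 -1.4 -0.1] g 0.0 j [-0.71  0.52 -0.09  1.65  0.05  0.98 -2.07]
lock_top []
tray [(0.65, array([ 5.563e-01,  3.730e-01, -4.000e-04])), (0.51, array([0.5274, 0.4456, 0.0608]))]
tray_lip [(0.95, array([0.5765, 0.2994, 0.0011]))]
tray_grip [(0.57, array([0.5284, 0.448 , 0.0589]))]
```

View pics/w2.png

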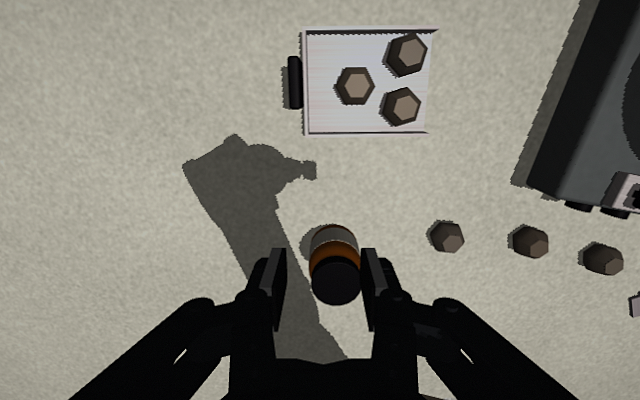

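The tray lies square to the tool, with its grip plate at pixel (294,83) and three lumps on it. The jar is below the gripper at (335,270), so I stay high until I'm past it.

```bash
python3 -c "
from h import *
to([0.528,0.4455,0.041],[np.pi,0,0.315])"
```

```text
shift [ 1.57 -0.56  3.62] turn [ 0.01 -0.   -0.08]
```

```bash
python3 -m jog '0.8 -0.28 0 0 0 0 0.45;0.77 -0.28 0 0 0 0 0.45;0 0 0.8 0 0 0 0.45;0 0 0.8 0 0 0 0.45;0 0 0.8 0 0 0 0.45;0 0 0.7 0 0 0 0.45;0 0 0.4 0 0 0 0.45;0 0 0.12 0 0 0 0.45;0 0 0 0 0 0 0.45'; python3 -c "
from h import *
st();to([0.528,0.4455,0.041],[np.pi,0,0.315])"
```

```text
time_s: 10.5
eef_pos: [0.5275, 0.4475, 0.0415]
ee_rot: [3.141, -0.0, 0.311]
contact_force: [0.5, -0.1, 0.1]
width: 0.0385
grasp_force: 0.0
t 10.5 p [0.5275 0.4475 0.0415] r [ 3.141 -0.     0.311] w 0.0385 F [ 0.5 -0.1  0.1] g 0.0 j [-0.71  0.91 -0.07  1.52  0.08  0.72 -2.07]
shift [-0.    0.03  0.01] turn [ 0.   -0.01 -0.05]
```

```bash
python3 -m jog '0 0 0 0 0 0 0;0 0 0 0 0 0 0;0 0 0 0 0 0 0;0 0 0 0 0 0 0;0 0 0 0 0 0 0' 100; python3 -m jog '0 0 -0.1 0 0 0 0;0 0 -0.2 0 0 0 0;0 0 -0.4 0 0 0 0;0 0 -0.6 0 0 0 0;0 0 -0.7 0 0 0 0;0 0 -0.7 0 0 0 0;0 0 -0.7 0 0 0 0;0 0 -0.4 0 0 0 0;0 0 -0.2 0 0 0 0;0 0 0 0 0 0 0'; python3 -c "
from h import *
st();to([0.47,0.02,0.30],[np.pi,0,1.57])"
```

```text
time_s: 11.12
eef_pos: [0.528, 0.4486, 0.0429]
ee_rot: [-3.141, -0.003, 0.312]
contact_force: [0.4, -1.8, 5.8]
width: 0.0109
grasp_force: 98.3
time_s: 12.38
eef_pos: [0.5267, 0.4482, 0.2815]
ee_rot: [-3.141, -0.001, 0.312]
contact_force: [0.3, 0.6, -3.7]
width: 0.0108
grasp_force: 97.6
t 12.38 p [0.5267 0.4482 0.2815] r [-3.141e+00 -1.000e-03  3.120e-01] w 0.0108 F [ 0.3  0.6 -3.7] g 97.61259198188782 j [-0.7   0.65 -0.08  1.32  0.05  1.17 -2.05]
shift [-3.09  6.5  -0.31] turn [ 0.000e+00 -1.000e-02 -1.572e+01]
```

```bash
python3 -m jog '-0.10 0.2 0 0 0 -0.5 0;-0.19 0.41 0 0 0 -1 0;-0.22 0.39 0 0 0 -1 0;-0.26 0.37 0 0 0 -1 0;-0.28 0.35 0 0 0 -1 0;-0.31 0.33 0 0 0 -1 0;-0.33 0.30 0 0 0 -1 0;-0.36 0.27 0 0 0 -1 0;-0.38 0.25 0 0 0 -1 0;-0.40 0.21 0 0 0 -1 0;-0.41 0.18 0 0 0 -1 0;-0.42 0.15 0 0 0 -1 0;-0.43 0.12 0 0 0 -1 0;-0.44 0.08 0 0 0 -1 0;-0.45 0.05 0 0 0 -1 0;-0.45 0.01 0 0 0 -1 0;-0.2 0 0 0 0 -0.2 0;0 0 0 0 0 0 0'; python3 -c "
from h import *
st();to([0.479,0.016,0.205],[np.pi,0,1.6])"
```

```text
time_s: 14.62
eef_pos: [0.4902, 0.018, 0.2798]
ee_rot: [-3.138, 0.001, 1.566]
contact_force: [0.2, 0.6, -2.7]
width: 0.0107
grasp_force: 97.7
t 14.62 p [0.4902 0.018  0.2798] r [-3.138e+00  1.000e-03  1.566e+00] w 0.0107 F [ 0.2  0.6 -2.7] g 97.66597151756287 j [ 0.18  0.36 -0.38  1.88  0.16  0.94 -0.27]
shift [-0.03 -0.18  1.25] turn [-0.04  0.01 -0.43]
```

```bash
python3 -m jog '0 -0.1 0.3 0 0 0 0;0 -0.08 0.5 0 0 0 0;0 0 0.35 0 0 0 0;0 0 0.1 0 0 0 0;0 0 0 0 0 0 0'; python3 -c "
from h import *
st();snap('scene','s1',(250,150,510,360),2.5)
print([(round(x['score'],2),np.round(x['position'],4)) for x in models.tip_of('scene','tray_lip')])
print([(round(x['score'],2),np.round(x['position'],4)) for x in models.tip_of('scene','lump0')])"
```

```text
time_s: 15.25
eef_pos: [0.4806, 0.0201, 0.206]
ee_rot: [-3.141, -0.0, 1.569]
contact_force: [0.4, -0.0, -3.5]
width: 0.0111
grasp_force: 97.8
t 15.25 p [0.4806 0.0201 0.206 ] r [-3.141 -0.     1.569] w 0.0111 F [ 0.4 -0.  -3.5] g 97.7643620967865 j [ 0.15  0.44 -0.35  2.    0.22  0.74 -0.33]
[(0.67, array([0.6363, 0.0165, 0.1594]))]
[(0.76, array([0.6057, 0.0491, 0.1814])), (0.73, array([0.546 , 0.0173, 0.1818])), (0.65, array([ 0.6052, -0.0111,  0.1855])), (0.51, array([0.4293, 0.078 , 0.014 ])), (0.42, array([0.3995, 0.1934, 0.015 ]))]
```

View pics/s1.png

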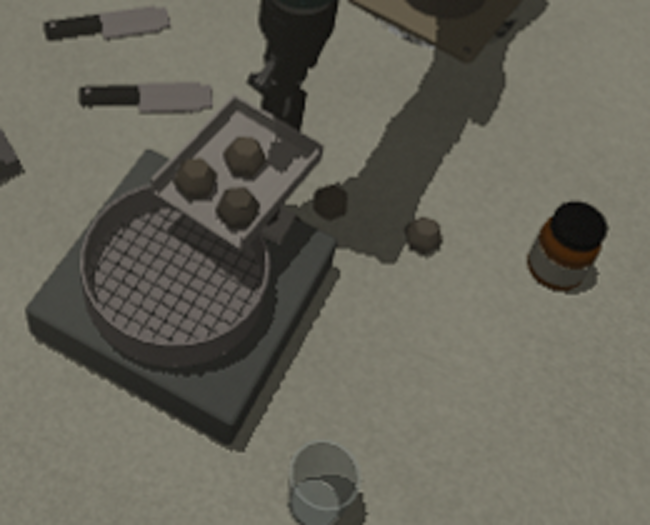

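Three lumps lie on the tray and its lip is over the sieve, at about (205,230) in the crop. Tilting about the lip now.

```bash
python3 -m jog '0 0.05 -0.2 1 0 0 0;0 0.055 -0.2 1 0 0 0;0 0.055 -0.2 1 0 0 0;0 0.055 -0.2 1 0 0 0;0 0.055 -0.2 1 0 0 0;0 0.03 -0.06 0.5 0 0 0;0 0.03 -0.06 0.5 0 0 0;0 0 0 0 0 0 0'; python3 -m jog '0 0.03 -0.09 0.5 0 0 0;0 0.03 -0.09 0.5 0 0 0;0 0.03 -0.09 0.5 0 0 0;0 0.03 -0.09 0.5 0 0 0;0 0.03 -0.09 0.5 0 0 0;0 0.03 -0.09 0.5 0 0 0;0 0.03 -0.09 0.5 0 0 0;0 0.03 -0.09 0.5 0 0 0;0 0 0 0 0 0 0;0 0 0 0 0 0 0'; python3 -c "
from h import *
st()"
```

```text
time_s: 16.4
eef_pos: [0.5134, 0.0194, 0.2673]
ee_rot: [-2.664, -0.0, 1.568]
contact_force: [-1.7, 0.0, -3.6]
width: 0.0105
grasp_force: 98.2
time_s: 17.65
eef_pos: [0.5447, 0.0201, 0.291]
ee_rot: [-2.35, -0.002, 1.57]
contact_force: [0.2, -0.7, -2.3]
width: 0.0108
grasp_force: 98.4
t 17.65 p [0.5447 0.0201 0.291 ] r [-2.35e+00 -2.00e-03  1.57e+00] w 0.0108 F [ 0.2 -0.7 -2.3] g 98.43783974647522 j [-0.04  0.91 -0.05  1.05 -0.03  1.97 -0.09]
```

```bash
python3 -c "
from h import *
snap('scene','s2',(250,150,450,330),3)
print([(round(x['score'],2),np.round(x['position'],4)) for x in models.tip_of('scene','lump0')])
print([(round(x['score'],2),np.round(x['position'],4)) for x in models.tip_of('scene','tray_lip')]);st()"
```

```text
[(0.81, array([0.7069, 0.0401, 0.1093])), (0.75, array([0.6736, 0.0779, 0.1137])), (0.73, array([0.4035, 0.1969, 0.0117])), (0.52, array([ 0.699 , -0.0092,  0.107 ]))]
[(0.59, array([0.6205, 0.0191, 0.149 ]))]
t 17.8 p [0.5447 0.0196 0.2909] r [-2.349 -0.003  1.569] w 0.0109 F [-0.9  0.2 -2.2] g 98.43581557273865 j [-0.04  0.91 -0.05  1.05 -0.03  1.97 -0.09]
```

View pics/s2.png

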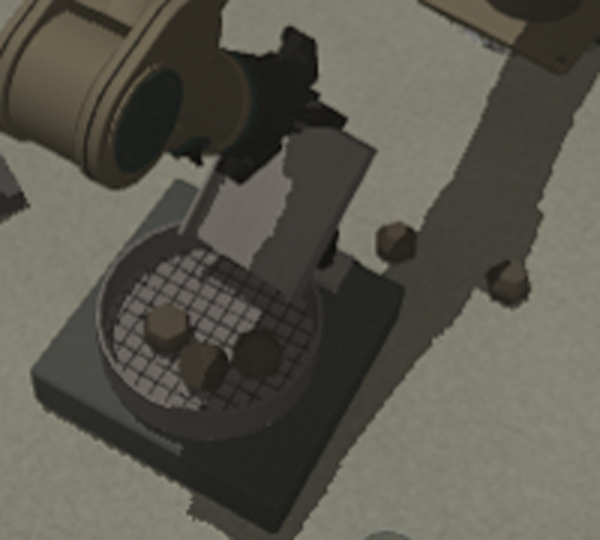

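All three lumps are in the sieve, at (165,325), (205,365) and (258,355). Levelling the tray and returning it.

```bash
python3 -m jog '0 -0.1 0.1 -1 0 0 0;0 -0.1 0.15 -1 0 0 0;0 -0.08 0.15 -1 0 0 0;0 -0.055 0.15 -1 0 0 0;0 -0.055 0.15 -1 0 0 0;0 -0.055 0.15 -1 0 0 0;0 -0.055 0.15 -1 0 0 0;0 -0.055 0.15 -1 0 0 0;0 -0.055 0.15 -1 0 0 0;0 -0.055 0.15 -0.88 0 0 0;0 0 -0.3 0 0 0 0;0 0 -0.5 0 0 0 0;0 0 0 0 0 0 0'; python3 -c "
from h import *
st();to([0.49,0.02,0.28],[np.pi,0,1.57])"
```

```text
time_s: 19.42
eef_pos: [0.4769, 0.0199, 0.2812]
ee_rot: [3.14, -0.001, 1.569]
contact_force: [0.7, 0.4, -2.1]
width: 0.0108
grasp_force: 98.5
t 19.43 p [0.4769 0.0199 0.2812] r [ 3.140e+00 -1.000e-03  1.569e+00] w 0.0108 F [ 0.7  0.4 -2.1] g 98.49076509475708 j [-0.05  0.32 -0.06  1.92  0.02  0.91 -0.13]
shift [0.   0.22 0.02] turn [ 0.01 -0.01 -0.01]
```

Reverse of the transit.

```bash
python3 -m jog '0.2 0.22 0 0 0 0.2 0;0.45 0 0 0 0 1 0;0.45 0.03 0 0 0 1 0;0.44 0.06 0 0 0 1 0;0.44 0.10 0 0 0 1 0;0.43 -0.13 0 0 0 1 0;0.42 -0.16 0 0 0 1 0;0.41 -0.20 0 0 0 1 0;0.39 -0.23 0 0 0 1 0;0.37 -0.26 0 0 0 1 0;0.34 -0.29 0 0 0 1 0;0.32 -0.32 0 0 0 1 0;0.30 -0.34 0 0 0 1 0;0.27 -0.36 0 0 0 1 0;0.24 -0.38 0 0 0 1 0;0.2 -0.4 0 0 0 1 0;0.15 -0.35 0 0 0 0.5 0;0 0 0 0 0 0 0'; python3 -c "
from h import *
st();to([0.528,0.4475,0.05],[np.pi,0,0.312])"
```

```text
time_s: 21.68
eef_pos: [0.5273, 0.4563, 0.2767]
ee_rot: [-3.14, 0.007, 0.316]
contact_force: [-0.4, 0.1, -2.7]
width: 0.011
grasp_force: 98.5
t 21.68 p [0.5273 0.4563 0.2767] r [-3.14   0.007  0.316] w 0.011 F [-0.4  0.1 -2.7] g 98.50038170814514 j [-0.86  0.68  0.21  1.31 -0.14  1.18 -1.9 ]
shift [-0.01  0.15  3.78] turn [-0.02  0.08  0.05]
```

```bash
python3 -m jog '0 0.15 0.5 0 0.08 0 0;0 0 0.8 0 0 0 0;0 0 0.8 0 0 0 0;0 0 0.8 0 0 0 0;0 0 0.5 0 0 0 0;0 0 0.25 0 0 0 0;0 0 0.15 0 0 0 0;0 0 0 0 0 0 0'; python3 -m jog '0 0 0.04 0 0 0 0;0 0 0 0 0 0 0';  python3 -m jog '0 0 0.04 0 0 0 0;0 0 0 0 0 0 0'
```

```text
time_s: 22.68
eef_pos: [0.5328, 0.4458, 0.0512]
ee_rot: [-3.141, -0.003, 0.312]
contact_force: [0.1, 0.1, -2.4]
width: 0.011
grasp_force: 98.4
time_s: 22.92
eef_pos: [0.5329, 0.4463, 0.0493]
ee_rot: [-3.14, -0.004, 0.312]
contact_force: [-0.4, -0.6, -1.9]
width: 0.0114
grasp_force: 98.4
time_s: 23.18
eef_pos: [0.5325, 0.446, 0.046]
ee_rot: [-3.141, -0.003, 0.312]
contact_force: [0.6, 0.3, -2.0]
width: 0.0106
grasp_force: 98.4
```

```bash
python3 -m jog '0 0 0.04 0 0 0 0;0 0 0 0 0 0 0';  python3 -m jog '0 0 0.02 0 0 0 0;0 0 0 0 0 0 0'; python3 -m jog '0 0 0 0 0 0 0.3;0 0 0 0 0 0 0.3;0 0 0 0 0 0 0.3;0 0 -0.3 0 0 0 0.3;0 0 -0.8 0 0 0 0.3;0 0 -0.8 0 0 0 0.3;0 0 -0.8 0 0 0 0.6;0 0 -0.8 0 0 0 0.7;0 0 0 0 0 0 0.7'; python3 - <<'E'
from h import *
st()
for c in('scene',):
  snap(c,'x')
  for t in('tray','tray_grip','tray_lip','lump3','lock_top'): print(t,[(round(x['score'],2),np.round(x['position'],4)) for x in models.tip_of(c,t)])
to([0.40,0.193,0.2],[np.pi,0,0.4])
E
```

```text
time_s: 23.42
eef_pos: [0.5324, 0.4458, 0.0434]
ee_rot: [-3.141, -0.003, 0.312]
contact_force: [-0.6, 0.3, -1.8]
width: 0.0113
grasp_force: 98.5
time_s: 23.68
eef_pos: [0.5326, 0.446, 0.0429]
ee_rot: [-3.141, -0.003, 0.312]
contact_force: [-1.8, -0.4, 2.6]
width: 0.0105
grasp_force: 99.4
time_s: 24.8
eef_pos: [0.5346, 0.4471, 0.2591]
ee_rot: [-3.137, -0.013, 0.312]
contact_force: [1.2, -0.4, -0.5]
width: 0.0601
grasp_force: 0.0
t 24.8 p [0.5346 0.4471 0.2591] r [-3.137 -0.013  0.312] w 0.0601 F [ 1.2 -0.4 -0.5] g 0.0 j [-0.85  0.68  0.21  1.35 -0.15  1.11 -1.88]
tray [(0.89, array([0.5579, 0.3693, 0.0008]))]
tray_grip [(0.76, array([0.5344, 0.4443, 0.0539]))]
tray_lip [(0.67, array([ 5.773e-01,  2.957e-01, -4.000e-04]))]
lump3 [(0.81, array([0.7061, 0.0408, 0.1101])), (0.77, array([ 0.6957, -0.0108,  0.1059])), (0.75, array([0.4   , 0.1928, 0.0152])), (0.7, array([ 0.4364, -0.0358,  0.0123])), (0.65, array([0.4276, 0.0773, 0.0153])), (0.46, array([0.6722, 0.0736, 0.1136]))]
lock_top [(0.55, array([0.5413, 0.0471, 0.1243]))]
shift [-3.37  3.33  0.85] turn [ 0.   -0.01 -1.1 ]
```

```bash
python3 -m jog '-0.5 0.5 0 0 0 0 0.8;-0.6 0.6 0.1 0 0 0 0.8;-0.6 0.6 0.2 0 0 0 0.8;-0.6 0.6 0.2 0 0 0 0.8;-0.6 0.6 0.2 0 0 0 0.8;-0.47 0.43 0.2 0 0 0 0.8;0 0 0 0 0 0 0.8'; python3 -c "
from h import *
st();to([0.401,0.193,0.006],[np.pi,0,0.312])"
```

```text
time_s: 25.98
eef_pos: [0.3983, 0.1902, 0.1965]
ee_rot: [3.141, 0.002, 0.308]
contact_force: [1.0, 1.3, -0.7]
width: 0.0685
grasp_force: 0.0
t 25.98 p [0.3983 0.1902 0.1965] r [3.141e+00 2.000e-03 3.080e-01] w 0.0685 F [ 1.   1.3 -0.7] g 0.0 j [-0.66  0.4   0.21  2.11 -0.13  0.64 -1.63]
shift [ 0.06 -0.03  3.17] turn [ 0.01  0.03 -0.05]
```

```bash
python3 -m jog '0.06 -0.03 0.7 0 0 0 0.8;0 0 0.8 0 0 0 0.8;0 0 0.8 0 0 0 0.8;0 0 0.6 0 0 0 0.8;0 0 0.26 0 0 0 0.8;0 0 0 0 0 0 0.3;0 0 0 0 0 0 0.3;0 0 0 0 0 0 0.3;0 0 0 0 0 0 0.3' 50; python3 -m jog '0 0 -0.5 0 0 0 0.3;0 0 -0.8 0 0 0 0.3;0 0 -0.8 0 0 0 0.3;0 0 -0.8 0 0 0 0.3;0 0 -0.5 0 0 0 0.3;0 0 0 0 0 0 0.3'; python3 -c "
from h import *
st();to([0.635,-0.025,0.21],[np.pi,0,0.115])"
```

```text
time_s: 27.1
eef_pos: [0.4018, 0.1994, 0.0247]
ee_rot: [-3.131, 0.003, 0.312]
contact_force: [1.1, 0.1, 2.2]
width: 0.0342
grasp_force: 42.2
time_s: 27.85
eef_pos: [0.4039, 0.1981, 0.2301]
ee_rot: [-3.13, -0.0, 0.312]
contact_force: [0.3, -0.5, 0.1]
width: 0.025
grasp_force: 0.0
t 27.85 p [0.4039 0.1981 0.2301] r [-3.13  -0.     0.312] w 0.025 F [ 0.3 -0.5  0.1] g 0.0 j [-0.97  0.41  0.64  2.06 -0.36  0.78 -1.37]
shift [2.52 4.73 0.28] turn [-0.14  0.01  2.47]
```

The grip closed too high (z 0.025) and lost the lump. Looking again.

```bash
python3 - <<'E'
from h import *
snap('wrist','x')
print([(round(x['score'],2),np.round(x['position'],4)) for x in models.tip_of('wrist','lump3')])
snap('top','x')
print([(round(x['score'],2),np.round(x['position'],4)) for x in models.tip_of('top','lump3')])
E
python3 -m jog '0 0 0.6 0 0 0 0.8;0 0 0.6 0 0 0 0.8;0 0 0.6 0 0 0 0.8;0 0 0 0 0 0 0.8' ; python3 -c "
from h import *
st();to([0.401,0.193,0.006],[np.pi,0,0.312])"
```

```text
[(0.93, array([0.4042, 0.1998, 0.0159])), (0.92, array([ 0.437 , -0.035 ,  0.0118])), (0.63, array([0.427 , 0.0793, 0.0184]))]
[(0.73, array([0.7076, 0.04  , 0.1084])), (0.71, array([ 0.4368, -0.0368,  0.0151])), (0.64, array([0.4334, 0.0779, 0.0231])), (0.53, array([ 0.7004, -0.0103,  0.1038])), (0.53, array([0.6727, 0.0695, 0.1142])), (0.43, array([0.3996, 0.1971, 0.0181])), (0.15, array([ 4.021e-01, -3.755e-01, -3.000e-04]))]
time_s: 28.55
eef_pos: [0.3996, 0.1968, 0.1175]
ee_rot: [-3.133, 0.012, 0.311]
contact_force: [-0.6, -0.6, -0.1]
width: 0.0688
grasp_force: 0.0
t 28.55 p [0.3996 0.1968 0.1175] r [-3.133  0.012  0.311] w 0.0688 F [-0.6 -0.6 -0.1] g 0.0 j [-0.83  0.59  0.46  2.18 -0.56  0.5  -1.19]
shift [0.03 0.08 1.86] turn [-0.1   0.15 -0.02]
```

```bash
python3 -m jog '0.03 0 0.4 0 0 0 0.8;0 0 0.4 0 0 0 0.8;0 0 0.4 0 0 0 0.8;0 0 0 0 0 0 0.8'; python3 -c "
from h import *
st()"; python3 -m jog '0 0 0.3 0 0 0 0.8;0 0 0.3 0 0 0 0.8;0 0 0 0 0 0 0.8'; python3 -c "
from h import *
st();to([0.403,0.198,0.006],[np.pi,0,0.312])"
```

```text
time_s: 29.05
eef_pos: [0.4027, 0.199, 0.0477]
ee_rot: [-3.132, 0.007, 0.311]
contact_force: [-0.4, 0.1, 0.0]
width: 0.0679
grasp_force: 0.0
t 29.05 p [0.4027 0.199  0.0477] r [-3.132  0.007  0.311] w 0.0679 F [-0.4  0.1  0. ] g 0.0 j [-0.71  0.71  0.29  2.21 -0.68  0.31 -1.09]
time_s: 29.42
eef_pos: [0.403, 0.1996, 0.0125]
ee_rot: [-3.132, 0.005, 0.311]
contact_force: [0.5, -0.2, 0.3]
width: 0.0684
grasp_force: 0.0
t 29.43 p [0.403  0.1996 0.0125] r [-3.132  0.005  0.311] w 0.0684 F [ 0.5 -0.2  0.3] g 0.0 j [-0.67  0.78  0.23  2.22 -0.84  0.24 -0.94]
shift [-0.01  0.03  0.11] turn [-0.12  0.06 -0.01]
```

```bash
python3 -m jog '0 0.03 0.06 0 0 0 0.8;0 0 0.06 0 0 0 0.8;0 0 0 0 0 0 0.8'; python3 -m jog '0 0 0 0 0 0 0.3;0 0 0 0 0 0 0.3;0 0 0 0 0 0 0.3;0 0 0 0 0 0 0.3' 40; python3 -m jog '0 0 -0.2 0 0 0 0.3;0 0 -0.4 0 0 0 0.3;0 0 -0.6 0 0 0 0.3;0 0 -0.6 0 0 0 0.3;0 0 -0.6 0 0 0 0.3;0 0 -0.6 0 0 0 0.3;0 0 0 0 0 0 0.3'; python3 -c "
from h import *
st();to([0.635,-0.025,0.21],[np.pi,0,0.115])"
```

```text
time_s: 29.8
eef_pos: [0.4039, 0.1983, 0.0059]
ee_rot: [-3.131, 0.003, 0.312]
contact_force: [-0.5, -0.3, 0.3]
width: 0.0681
grasp_force: 0.0
time_s: 30.3
eef_pos: [0.4037, 0.1982, 0.0061]
ee_rot: [-3.131, 0.003, 0.312]
contact_force: [-0.8, -0.5, 12.7]
width: 0.0454
grasp_force: 39.0
time_s: 31.18
eef_pos: [0.4059, 0.197, 0.187]
ee_rot: [-3.131, 0.0, 0.312]
contact_force: [0.0, 0.7, -1.1]
width: 0.045
grasp_force: 41.3
t 31.18 p [0.4059 0.197  0.187 ] r [-3.131  0.     0.312] w 0.045 F [ 0.   0.7 -1.1] g 41.30781462416053 j [-1.02  0.52  0.75  2.11 -0.56  0.71 -1.15]
shift [ 2.5   4.69 -0.43] turn [-0.14  0.01  2.46]
```

```bash
python3 -m jog '0.3 0.5 -0.2 0 0 0 0.3;0.42 0.78 -0.2 0 0 0 0.3;0.42 0.78 -0.1 0 0 0 0.3;0.42 0.78 0 0 0 0 0.3;0.42 0.78 0 0 0 0 0.3;0.42 0.78 0 0 0 0 0.3;0.1 0.3 0 0 0 0 0.3;0 0 0 0 0 0 0.3'; python3 -c "
from h import *
st();to([0.635,-0.02,0.115],[np.pi,0,0.312])"
```

```text
time_s: 32.17
eef_pos: [0.6333, -0.0275, 0.2101]
ee_rot: [-3.131, 0.007, 0.309]
contact_force: [-0.5, -0.1, -0.6]
width: 0.0447
grasp_force: 41.3
t 32.17 p [ 0.6333 -0.0275  0.2101] r [-3.131  0.007  0.309] w 0.0447 F [-0.5 -0.1 -0.6] g 41.31664954125881 j [-0.39  0.73  0.7   1.59 -0.53  1.03 -0.79]
shift [ 0.08 -0.09  1.59] turn [-0.13  0.09 -0.04]
```

```bash
python3 -m jog '0 -0.05 0.6 0 0 0 0.3;0 0 0.6 0 0 0 0.3;0 0 0.35 0 0 0 0.3;0 0 0 0 0 0 0.68;0 0 0 0 0 0 0.68;0 0 0 0 0 0 0.68;0 0 -0.6 0 0 0 0.68;0 0 -0.8 0 0 0 0.68;0 0 -0.3 0 0 0 0.8;0 0 0 0 0 0 0.8';  python3 - <<'E'
from h import *
st()
snap('scene','x')
print([(round(x['score'],2),np.round(x['position'],4)) for x in models.tip_of('scene','lump3')])
to([0.433,0.078,0.12],[np.pi,0,0.312])
E
```

```text
time_s: 33.42
eef_pos: [0.634, -0.0234, 0.2219]
ee_rot: [-3.132, 0.002, 0.312]
contact_force: [0.2, -0.7, -1.1]
width: 0.0687
grasp_force: 0.0
t 33.42 p [ 0.634  -0.0234  0.2219] r [-3.132e+00  2.000e-03  3.120e-01] w 0.0687 F [ 0.2 -0.7 -1.1] g 0.0 j [-0.4   0.72  0.71  1.58 -0.53  1.05 -0.8 ]
[(0.78, array([ 0.6993, -0.0127,  0.106 ])), (0.55, array([0.4298, 0.08  , 0.0116])), (0.5, array([0.6747, 0.0722, 0.1128])), (0.49, array([ 0.6205, -0.0184,  0.1016])), (0.47, array([0.7042, 0.0424, 0.1096])), (0.46, array([ 0.435 , -0.0381,  0.017 ]))]
shift [-2.64 -2.6   1.7 ] turn [-0.14  0.08  0.  ]
```

```bash
python3 -m jog '-0.45 -0.45 0 -0.14 0.08 0 0.8;-0.6 -0.6 0 0 0 0 0.8;-0.6 -0.6 0 0 0 0 0.8;-0.6 -0.6 0 0 0 0 0.8;-0.42 -0.35 0.3 0 0 0 0.8;0 0 0.5 0 0 0 0.8;0 0 0.5 0 0 0 0.8;0 0 0 0 0 0 0.8'; python3 -c "
from h import *
st();to([0.4315,0.0785,0.006],[np.pi,0,0.312])"
```

```text
time_s: 34.52
eef_pos: [0.4305, 0.0756, 0.1402]
ee_rot: [3.141, 0.005, 0.311]
contact_force: [0.0, 0.6, -0.3]
width: 0.0682
grasp_force: 0.0
t 34.52 p [0.4305 0.0756 0.1402] r [3.141 0.005 0.311] w 0.0682 F [ 0.   0.6 -0.3] g 0.0 j [-0.68  0.57  0.65  2.19 -0.64  0.58 -0.82]
shift [ 0.04 -0.04  2.24] turn [ 0.01  0.06 -0.01]
```

```bash
python3 -m jog '0.04 -0.04 0.45 0 0 0 0.8;0 0 0.45 0 0 0 0.8;0 0 0.45 0 0 0 0.8;0 0 0.35 0 0 0 0.8;0 0 0.3 0 0 0 0.8;0 0 0.15 0 0 0 0.8;0 0 0 0 0 0 0.8'; python3 -c "
from h import *
st();to([0.4315,0.0785,0.006],[np.pi,0,0.312])"
```

```text
time_s: 35.4
eef_pos: [0.435, 0.0787, 0.0132]
ee_rot: [3.14, -0.001, 0.311]
contact_force: [0.2, 0.9, -0.0]
width: 0.0685
grasp_force: 0.0
t 35.4 p [0.435  0.0787 0.0132] r [ 3.14e+00 -1.00e-03  3.11e-01] w 0.0685 F [ 0.2  0.9 -0. ] g 0.0 j [-0.44  0.79  0.3   2.24 -1.01  0.25 -0.49]
shift [-0.06 -0.02  0.12] turn [ 0.02 -0.01 -0.01]
```

```bash
python3 -m jog '0 0 0.06 0 0 0 0.8;0 0 0.04 0 0 0 0.8;0 0 0 0 0 0 0.3;0 0 0 0 0 0 0.3;0 0 0 0 0 0 0.3;0 0 0 0 0 0 0.3' 40; python3 -m jog '0 0 -0.2 0 0 0 0.3;0 0 -0.4 0 0 0 0.3;0 0 -0.6 0 0 0 0.3;0 0 -0.6 0 0 0 0.3;0 0 -0.6 0 0 0 0.3;0 0 -0.6 0 0 0 0.3;0 0 -0.3 0 0 0 0.3;0 0 0 0 0 0 0.3'; python3 -c "
from h import *
st();to([0.625,0.035,0.21],[np.pi,0,0.312])"
```

```text
time_s: 36.15
eef_pos: [0.4349, 0.079, 0.008]
ee_rot: [3.141, -0.003, 0.312]
contact_force: [-1.0, 1.3, 8.0]
width: 0.0448
grasp_force: 39.6
time_s: 37.15
eef_pos: [0.435, 0.0794, 0.2062]
ee_rot: [3.141, -0.004, 0.312]
contact_force: [-0.5, 0.1, -1.9]
width: 0.0447
grasp_force: 41.1
t 37.15 p [0.435  0.0794 0.2062] r [ 3.141 -0.004  0.312] w 0.0447 F [-0.5  0.1 -1.9] g 41.09550677239895 j [-0.85  0.51  0.88  2.12 -0.58  0.77 -0.86]
shift [ 2.79  1.68 -0.05] turn [ 0.01 -0.05  0.  ]
```

```bash
python3 -m jog '0.4 0.2 -0.05 0 0 0 0.3;0.6 0.35 0 0 0 0 0.3;0.7 0.42 0 0 0 0 0.3;0.7 0.42 0 0 0 0 0.3;0.35 0.12 0 0 0 0 0.3;0 0 0 0 0 0 0.3'; python3 -c "
from h import *
st();to([0.622,0.045,0.128],[np.pi,0,0.312])"
```

```text
time_s: 37.9
eef_pos: [0.6196, 0.0428, 0.2067]
ee_rot: [3.14, 0.0, 0.311]
contact_force: [-0.8, 0.4, -0.4]
width: 0.0448
grasp_force: 41.1
t 37.9 p [0.6196 0.0428 0.2067] r [3.14  0.    0.311] w 0.0448 F [-0.8  0.4 -0.4] g 41.09624292701483 j [-0.57  0.74  0.81  1.64 -0.61  1.02 -0.83]
shift [ 0.05 -0.02  1.31] turn [ 0.02  0.   -0.01]
```

```bash
python3 -m jog '0.05 -0.02 0.5 0 0 0 0.3;0 0 0.5 0 0 0 0.3;0 0 0.3 0 0 0 0.3;0 0 0 0 0 0 0.68;0 0 0 0 0 0 0.68;0 0 0 0 0 0 0.68;0 0 -0.6 0 0 0 0.68;0 0 -0.6 0 0 0 0.68;0 0 -0.2 0 0 0 0.8;0 0 0 0 0 0 0.8';  python3 - <<'E'
from h import *
st()
snap('scene','x')
print([(round(x['score'],2),np.round(x['position'],4)) for x in models.tip_of('scene','lump3')])
to([0.436,-0.037,0.21],[np.pi,0,0.0])
E
```

```text
time_s: 39.15
eef_pos: [0.6221, 0.0456, 0.2155]
ee_rot: [3.14, -0.004, 0.312]
contact_force: [-0.6, 0.3, -0.2]
width: 0.0681
grasp_force: 0.0
t 39.15 p [0.6221 0.0456 0.2155] r [ 3.14  -0.004  0.312] w 0.0681 F [-0.6  0.3 -0.2] g 0.0 j [-0.58  0.74  0.81  1.63 -0.6   1.04 -0.84]
[(0.74, array([0.7074, 0.0383, 0.1108])), (0.74, array([0.6684, 0.0739, 0.1142])), (0.74, array([0.6066, 0.0446, 0.1057])), (0.65, array([ 0.6992, -0.0113,  0.1075])), (0.45, array([ 0.6211, -0.0174,  0.1013]))]
shift [-3.36  0.37  0.06] turn [ 0.01 -0.    3.9 ]
```

```bash
python3 -m jog '-0.5 0.05 0 0 0 0.5 0.8;-0.7 0.05 0 0 0 0.5 0.8;-0.8 0.07 0 0 0 0.5 0.8;-0.8 0.1 0 0 0 0.5 0.8;-0.5 0.1 0.3 0 0 0 0.8;0 0 0.5 0 0 0 0.8;0 0 0 0 0 0 0.8'; python3 -c "
from h import *
st();to([0.436,-0.037,0.006],[np.pi,0,0.15])"
```

```text
time_s: 40.12
eef_pos: [0.4321, -0.0212, 0.1647]
ee_rot: [3.141, 0.003, 0.151]
contact_force: [0.2, -0.6, 0.9]
width: 0.0682
grasp_force: 0.0
t 40.12 p [ 0.4321 -0.0212  0.1647] r [3.141e+00 3.000e-03 1.510e-01] w 0.0682 F [ 0.2 -0.6  0.9] g 0.0 j [-0.57  0.57  0.82  2.18 -0.68  0.67 -0.69]
shift [0.03 0.27 2.65] turn [0.   0.04 0.01]
```

```bash
python3 -m jog '0.03 0.27 0 0 0 0 0.8;0 0 0.5 0 0 0 0.8;0 0 0.5 0 0 0 0.8;0 0 0.5 0 0 0 0.8;0 0 0.4 0 0 0 0.8;0 0 0.3 0 0 0 0.8;0 0 0.2 0 0 0 0.8;0 0 0.1 0 0 0 0.8;0 0 0 0 0 0 0.8'; python3 -c "
from h import *
st();to([0.436,-0.037,0.006],[np.pi,0,0.15])"
```

```text
time_s: 41.25
eef_pos: [0.439, -0.0374, 0.0164]
ee_rot: [3.141, -0.002, 0.152]
contact_force: [0.4, -0.4, 0.0]
width: 0.0684
grasp_force: 0.0
t 41.25 p [ 0.439  -0.0374  0.0164] r [ 3.141e+00 -2.000e-03  1.520e-01] w 0.0684 F [ 0.4 -0.4  0. ] g 0.0 j [-0.2   0.79  0.34  2.25 -1.06  0.27 -0.34]
shift [-0.05 -0.01  0.17] turn [ 0.01 -0.03  0.02]
```

```bash
python3 -m jog '0 0 0.07 0 0 0 0.8;0 0 0.06 0 0 0 0.8;0 0 0 0 0 0 0.8'; python3 -c "
from h import *
st()"; python3 -m jog '0 0 0 0 0 0 0.3;0 0 0 0 0 0 0.3;0 0 0 0 0 0 0.3;0 0 0 0 0 0 0.3'; python3 -m jog '0 0 -0.2 0 0 0 0.3;0 0 -0.4 0 0 0 0.3;0 0 -0.6 0 0 0 0.3;0 0 -0.6 0 0 0 0.3;0 0 -0.6 0 0 0 0.3;0 0 -0.6 0 0 0 0.3;0 0 -0.3 0 0 0 0.3;0 0 0 0 0 0 0.3'; python3 -c "
from h import *
st();to([0.652,0.02,0.21],[np.pi,0,0.15])"
```

```text
time_s: 41.62
eef_pos: [0.4386, -0.0372, 0.0085]
ee_rot: [3.141, -0.002, 0.152]
contact_force: [-0.5, -0.6, -0.5]
width: 0.0683
grasp_force: 0.0
t 41.62 p [ 0.4386 -0.0372  0.0085] r [ 3.141e+00 -2.000e-03  1.520e-01] w 0.0683 F [-0.5 -0.6 -0.5] g 0.0 j [-0.18  0.8   0.3   2.25 -1.08  0.24 -0.32]
time_s: 42.12
eef_pos: [0.4387, -0.0373, 0.0091]
ee_rot: [3.141, -0.003, 0.152]
contact_force: [-0.8, -0.2, 6.2]
width: 0.0447
grasp_force: 39.7
time_s: 43.12
eef_pos: [0.4389, -0.0369, 0.2075]
ee_rot: [3.141, -0.005, 0.152]
contact_force: [0.3, 0.7, -0.4]
width: 0.0445
grasp_force: 40.4
t 43.12 p [ 0.4389 -0.0369  0.2075] r [ 3.141 -0.005  0.152] w 0.0445 F [ 0.3  0.7 -0.4] g 40.404770930763334 j [-0.59  0.51  0.89  2.12 -0.58  0.77 -0.75]
shift [ 3.66 -0.4  -0.03] turn [ 0.01 -0.06  0.03]
```

```bash
python3 -m jog '0.4 0 -0.05 0 0 0 0.3;0.7 -0.1 0 0 0 0 0.3;0.8 -0.1 0 0 0 0 0.3;0.8 -0.1 0 0 0 0 0.3;0.6 -0.1 0 0 0 0 0.3;0.4 -0.02 0 0 0 0 0.3;0 0 0 0 0 0 0.3'; python3 -c "
from h import *
st();to([0.656,0.021,0.132],[np.pi,0,0.15])"
```

```text
time_s: 44.0
eef_pos: [0.6542, 0.0218, 0.2077]
ee_rot: [3.141, 0.0, 0.153]
contact_force: [0.2, -0.8, -1.2]
width: 0.0449
grasp_force: 40.4
t 44.0 p [0.6542 0.0218 0.2077] r [3.141 0.    0.153] w 0.0449 F [ 0.2 -0.8 -1.2] g 40.39740923442878 j [-0.52  0.8   0.82  1.54 -0.63  1.09 -0.96]
shift [0.03 0.02 1.26] turn [0.01 0.   0.04]
```

```bash
python3 -m jog '0.03 0.02 0.5 0 0 0 0.3;0 0 0.5 0 0 0 0.3;0 0 0.25 0 0 0 0.3;0 0 0 0 0 0 0.65;0 0 0 0 0 0 0.65;0 0 0 0 0 0 0.65;0 0 -0.6 0 0 0 0.65;0 0 -0.6 0 0 0 0.45;0 0 -0.6 0 0 0 0.45;-0.6 0 0 0 0 0 0.45;-0.8 0 0 0 0 0 0.45;-0.8 0 0 0 0 0 0.45;0 0 0 0 0 0 0.45';  python3 - <<'E'
from h import *
st()
snap('wrist','w3')
print([(round(x['score'],2),np.round(x['position'],4)) for x in models.tip_of('wrist','lump3')])
print([(round(x['score'],2),np.round(x['position'],4)) for x in models.tip_of('wrist','lock_top')])
E
```

```text
time_s: 45.62
eef_pos: [0.5218, -0.0, 0.2435]
ee_rot: [-3.14, -0.001, 0.149]
contact_force: [1.2, -0.0, 0.1]
width: 0.0383
grasp_force: 0.0
t 45.62 p [ 0.5218 -0.      0.2435] r [-3.14e+00 -1.00e-03  1.49e-01] w 0.0383 F [ 1.2 -0.   0.1] g 0.0 j [-0.63  0.58  0.91  1.87 -0.56  0.96 -0.89]
[(0.8, array([ 0.6272, -0.0204,  0.1051])), (0.7, array([0.6511, 0.0216, 0.1016])), (0.64, array([0.6053, 0.0478, 0.1077])), (0.54, array([0.5769, 0.2996, 0.0007]))]
[(0.65, array([0.534 , 0.0482, 0.1241]))]
```

View pics/w3.png

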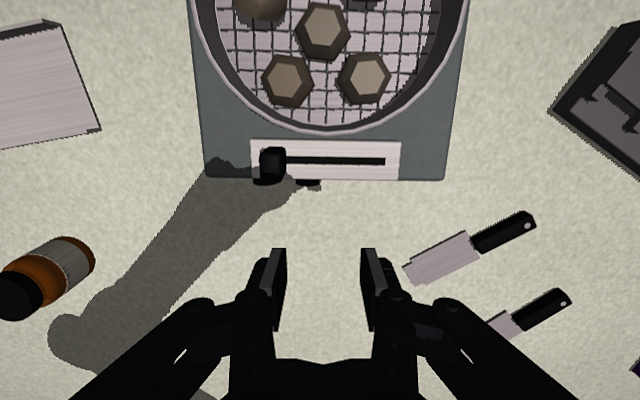

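The sieve holds the lumps at (320,30), (287,80), (365,77) and further up, the tray is empty and level, and the lock is at the left stop (268,162). Now sliding the lock right.

```bash
python3 -c "
from h import *
to([0.533,0.05,0.099],[np.pi,0,0.115])"
python3 -m jog '0.15 -0.4 0 0 0 0.4 0.45;0.15 -0.4 0 0 0 0 0.45;0 0 0.7 0 0 0 0.45;0 0 0.8 0 0 0 0.45;0 0 0.7 0 0 0 0.45;0 0 0.2 0 0 0 0.45;0 0 0 0 0 0 0.45'; python3 -c "
from h import *
st();to([0.533,0.05,0.099],[np.pi,0,0.115])"
```

```text
shift [ 0.22 -0.8   2.41] turn [ 0.01 -0.06  0.47]
time_s: 46.65
eef_pos: [0.5378, 0.0501, 0.0987]
ee_rot: [3.14, -0.002, 0.12]
contact_force: [0.4, 0.1, 0.3]
width: 0.0384
grasp_force: 0.0
t 46.65 p [0.5378 0.0501 0.0987] r [ 3.14e+00 -2.00e-03  1.20e-01] w 0.0384 F [0.4 0.1 0.3] g 0.0 j [-0.59  0.79  0.72  1.96 -0.8   0.7  -0.83]
shift [-0.08 -0.01 -0.  ] turn [ 0.02 -0.03  0.06]
```

```bash
python3 -m jog '0 0 0 0 0 0 0.2;0 0 0 0 0 0 0.2;0 0 0 0 0 0 0.2;0 0.1 0 0 0 0 0.2;0 0.2 0 0 0 0 0.2;0 0.25 0 0 0 0 0.2;0 0.25 0 0 0 0 0.2;0 0.25 0 0 0 0 0.2;0 0.2 0 0 0 0 0.2;0 0.15 0 0 0 0 0.2;0 0.05 0 0 0 0 0.2;0 0 0 0 0 0 0.2' 40; python3 -m jog '0 0.08 0 0 0 0 0.2;0 0.08 0 0 0 0 0.2;0 0 0 0 0 0 0.2';python3 -m jog '0 0.08 0 0 0 0 0.2;0 0 0 0 0 0 0.2'
```

```text
time_s: 48.15
eef_pos: [0.5499, -0.0364, 0.1004]
ee_rot: [3.139, -0.007, 0.12]
contact_force: [2.9, 0.7, 6.5]
width: 0.0192
grasp_force: 41.1
time_s: 48.52
eef_pos: [0.5511, -0.0458, 0.1003]
ee_rot: [3.139, -0.007, 0.12]
contact_force: [4.0, 1.2, 7.1]
width: 0.0193
grasp_force: 41.0
time_s: 48.78
eef_pos: [0.5514, -0.0479, 0.1003]
ee_rot: [-3.14, -0.007, 0.121]
contact_force: [2.9, 4.8, 9.5]
width: 0.0192
grasp_force: 41.5
```

```bash
python3 -m jog '0 0.08 0 0 0 0 0.2;0 0 0 0 0 0 0.2';python3 -m jog '0 0.08 0 0 0 0 0.2;0 0 0 0 0 0 0.2'; python3 -m jog '0 0.08 0 0 0 0 0.2;0 0 0 0 0 0 0.2'
```

```text
time_s: 49.02
eef_pos: [0.5514, -0.0482, 0.1003]
ee_rot: [-3.132, -0.005, 0.124]
contact_force: [2.2, 13.2, 14.9]
width: 0.0193
grasp_force: 42.0
time_s: 49.28
eef_pos: [0.5515, -0.0484, 0.1002]
ee_rot: [-3.125, -0.004, 0.126]
contact_force: [-0.2, 22.2, 19.6]
width: 0.0195
grasp_force: 42.7
time_s: 49.52
eef_pos: [0.5515, -0.0486, 0.1002]
ee_rot: [-3.117, -0.003, 0.128]
contact_force: [-1.2, 29.6, 23.4]
width: 0.0195
grasp_force: 43.3
```

```bash
python3 -m jog '0 -0.28 0 0 0 0 0.2;0 0 0 0 0 0 0.45;0 0 0 0 0 0 0.45;0 0 0 0 0 0 0.45;0 0 -0.6 0 0 0 0.45;0 0 -0.9 0 0 0 0.45;0 0 -0.9 0 0 0 0.45;-0.5 0.5 -0.5 0 0 -1 0.45;-0.5 0.7 0 0 0 -1 0.45;-0.5 0.7 0 0 0 -1 0.45;-0.1 0.7 0 0 0 -1 0.45;0 0.7 0 0 0 -1 0.45;0 0 0 0 0 0 0.45'; python3 - <<'E'
from h import *
st()
snap('wrist','w4')
for t in('scraper0','scraper0_tip','slot0','rack','lock_top'):print(t,[(round(x['score'],2),np.round(x['position'],4)) for x in models.tip_of('wrist',t)])
E
```

```text
time_s: 51.15
eef_pos: [0.5102, -0.2608, 0.2728]
ee_rot: [3.138, 0.0, 0.514]
contact_force: [-0.3, 0.0, -0.6]
width: 0.0385
grasp_force: 0.0
t 51.15 p [ 0.5102 -0.2608  0.2728] r [3.138 0.    0.514] w 0.0385 F [-0.3  0.  -0.6] g 0.0 j [-0.06  0.57  0.77  1.7  -0.45  1.05 -0.19]
scraper0 [(0.88, array([ 2.912e-01, -5.738e-01, -4.000e-04])), (0.75, array([ 0.3507, -0.3552, -0.0021])), (0.71, array([ 0.4698, -0.2569, -0.0009])), (0.16, array([ 0.6368, -0.3787,  0.0026]))]
scraper0_tip []
slot0 [(0.76, array([ 0.6088, -0.5834,  0.0248])), (0.68, array([ 0.6815, -0.4018,  0.0285])), (0.66, array([ 0.7064, -0.34  ,  0.0325])), (0.66, array([ 0.5958, -0.6376,  0.0261])), (0.61, array([ 0.5892, -0.6856,  0.0234]))]
rack [(0.88, array([ 0.6396, -0.3811,  0.0026])), (0.87, array([ 0.5623, -0.6347,  0.0025]))]
lock_top [(0.57, array([ 0.5453, -0.0475,  0.1251]))]
```

View pics/w4.png

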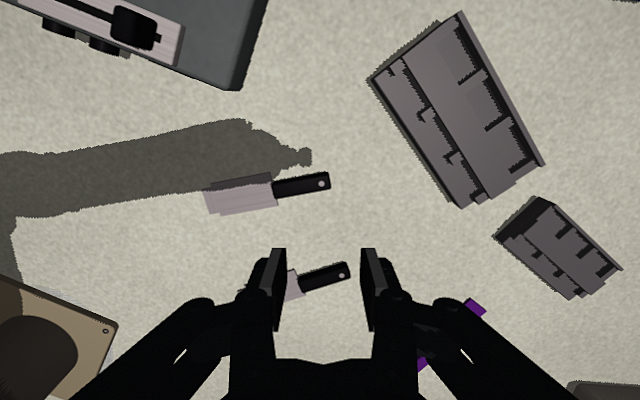

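```bash
python3 - <<'E'
from h import *
k=viewer.calibration('wrist')
f=lambda u,v,z:np.round(pix('wrist',u,v,z,k)[:2],4)
print('scr tip',f(207,202,.005),'junction',f(275,190,.02),'end',f(329,181,.02))
print('B end',f(349,271,.02),'junction',f(298,284,.02))
print('front',f(371,79,.03),f(461,208,.03)); print('back',f(462,12,.048),f(545,165,.048))
# subpixel-ish: enlarge scraper and rack crops for view
im=cv2.imread('pics/w4.png')
a=cv2.resize(im[150:310,190:390],None,fx=3,fy=3); b=cv2.resize(im[0:215,360:560],None,fx=2.2,fy=2.2)
h=max(a.shape[0],b.shape[0]); o=np.zeros((h,a.shape[1],3),np.uint8); 
cv2.imwrite('pics/w4a.png',cv2.resize(im[0:225,190:560],None,fx=2.1,fy=2.1))
x0=np.array([0.6385,-0.3815]); 
print('rack corners proj with yaw -0.39:')
for y in(-.387,-.41,-.36):
  c,s=np.cos(y),np.sin(y)
  print(y,[tuple(proj('wrist',[x0[0]+c*a-s*b,x0[1]+s*a+c*b,z],k)) for a,b,z in((-.055,-.105,.03),(-.055,.105,.03),(.055,-.105,.048),(.055,.105,.048))])
E
```

```text
scr tip [ 0.3758 -0.1433] junction [ 0.445  -0.2191] end [ 0.4921 -0.2762]
B end [ 0.3872 -0.3714] junction [ 0.3298 -0.3163]
front [ 0.6263 -0.2551] [ 0.5501 -0.4478]
back [ 0.7279 -0.301 ] [ 0.6479 -0.4919]
rack corners proj with yaw -0.39:
-0.387 [(np.float64(466.0), np.float64(213.0)), (np.float64(377.0), np.float64(82.0)), (np.float64(551.0), np.float64(167.0)), (np.float64(466.0), np.float64(13.0))]
-0.41 [(np.float64(464.0), np.float64(213.0)), (np.float64(378.0), np.float64(80.0)), (np.float64(549.0), np.float64(169.0)), (np.float64(468.0), np.float64(13.0))]
-0.36 [(np.float64(468.0), np.float64(212.0)), (np.float64(376.0), np.float64(85.0)), (np.float64(552.0), np.float64(164.0)), (np.float64(463.0), np.float64(14.0))]
```

View pics/w4a.png

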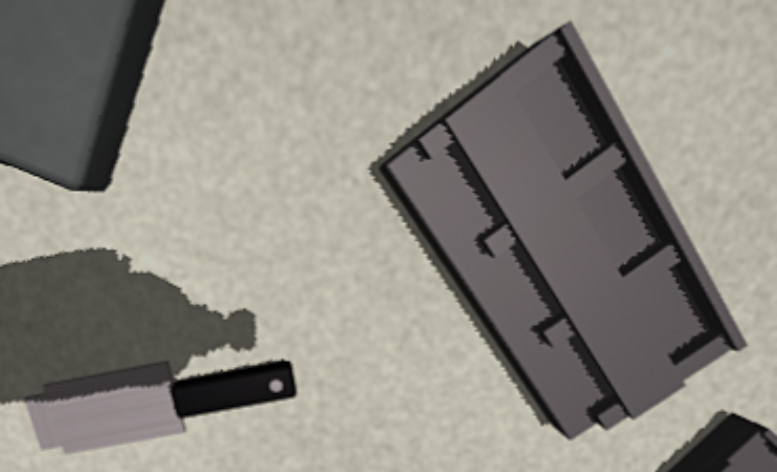

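```bash
python3 - <<'E'
from h import *
k=viewer.calibration('wrist'); kt=viewer.calibration('top'); ks=viewer.calibration('scene')
def blob(fn,roi,thr):
    g=cv2.cvtColor(cv2.imread(fn),cv2.COLOR_BGR2GRAY)[roi[1]:roi[3],roi[0]:roi[2]]
    m=(g<thr).astype(np.uint8); n,l,s,c=cv2.connectedComponentsWithStats(m); i=1+np.argmax(s[1:,4])
    p=np.argwhere(l==i)[:,::-1].astype(np.float32); r=cv2.minAreaRect(p)
    return c[i]+np.array(roi[:2]), s[i,4], r[1], cv2.boxPoints(r)+np.array(roi[:2])
for n,fn,roi,kk,cam in(('w','pics/w4.png',(268,165,340,210),k,'wrist'),('t','pics/top0.png',(350,195,380,222),kt,'top')):
    c,a,wh,b=blob(fn,roi,45); print(n,c,a,wh,pix(cam,*c,.018,kk),[np.round(pix(cam,*q,.018,kk)[:2],4) for q in b])
print(proj('wrist',[.4698,-.2569,.0],k), proj('wrist',[.6397,-.3811,.0026],k),proj('wrist',[.5453,-.0475,.125],k))
print(np.round(k['R'],3),k['t'],-np.array(k['R']).T@k['t'], status.read_state()['eef_pos'])
E
```

```text
w [299.83350462 184.76464543] 973 (17.559160232543945, 58.30189514160156) [ 0.46754759 -0.24491119  0.018     ] [array([ 0.4518, -0.208 ]), array([ 0.5028, -0.2676]), array([ 0.4843, -0.2834]), array([ 0.4321, -0.2228])]
t [363.71538462 209.3       ] 130 (5.748656272888184, 24.296213150024414) [ 0.46201468 -0.2494099   0.018     ] [array([ 0.4458, -0.2159]), array([ 0.497 , -0.2764]), array([ 0.4827, -0.2884]), array([ 0.4316, -0.2278])]
[309. 184.] [454. 122.] [130.  33.]
[[ 0.496 -0.868  0.   ]
 [-0.822 -0.47   0.322]
 [-0.28  -0.16  -0.947]] [-0.47600948  0.24386533  0.52187282] [ 0.58261284 -0.21503067  0.41560877] [ 0.51081663 -0.25497119  0.27276588]
```

```bash
python3 -m jog '0 0 0 0 0 -1 0.45;0 0 0 0 0 -1 0.45;0 0 0 0 0 -1 0.45;0 0 0 0 0 -1 0.45;0 0 0 0 0 -1 0.45;0 0 0 0 0 -1 0.45;0 0 0 0 0 -1 0.45;0 0 0 0 0 -1 0.45;0 0 0 0 0 -1 0.45;0 0 0 0 0 -1 0.45;0 0 0 0 0 -1 0.45;0 0 0 0 0 -1 0.45;0 0 0 0 0 -1 0.45;0 0 0 0 0 -1 0.45;0 0 0 0 0 -1 0.45;0 0 0 0 0 -1 0.45;0 0 0 0 0 -1 0.45;0 0 0 0 0 -1 0.45;0 0 0 0 0 -1 0.45;0 0 0 0 0 -1 0.45'; python3 -m jog '0 0 0 0 0 -1 0.45;0 0 0 0 0 -1 0.45;0 0 0 0 0 -0.1 0.45;0 0 0 0 0 0 0.45;0 0 0 0 0 0 0.45';python3 -c "
from h import *
st();to([0.458,-0.241,0.15],[np.pi,0,2.28])"
```

```text
time_s: 53.95
eef_pos: [0.5109, -0.2553, 0.273]
ee_rot: [3.14, 0.002, 2.124]
contact_force: [-0.5, 0.8, 0.4]
width: 0.0383
grasp_force: 0.0
time_s: 54.58
eef_pos: [0.511, -0.2561, 0.273]
ee_rot: [3.141, 0.002, 2.287]
contact_force: [-0.1, 0.0, -0.1]
width: 0.0385
grasp_force: 0.0
t 54.58 p [ 0.511  -0.2561  0.273 ] r [3.141e+00 2.000e-03 2.287e+00] w 0.0385 F [-0.1  0.  -0.1] g 0.0 j [ 0.23  0.48  0.28  1.7  -0.15  0.98  1.28]
shift [ 0.77 -0.5   2.05] turn [0.01 0.03 0.09]
```

```bash
python3 -m jog '0.4 -0.25 0.5 0 0 0.09 0.45;0.37 -0.25 0.8 0 0 0 0.45;0 0 0.65 0 0 0 0.45;0 0 0 0 0 0 0.45;0 0 0 0 0 0 0.45'; python3 - <<'E'
from h import *
st(); k=viewer.calibration('wrist'); snap('wrist','w5')
for t in('scraper0','scraper0_tip'):print(t,[(round(x['score'],2),np.round(x['position'],4),proj('wrist',x['position'],k)) for x in models.tip_of('wrist',t)])
import json; json.dump({a:(np.array(b).tolist()) for a,b in k.items()},open('k5.json','w'))
to([0.458,-0.241,0.005],[np.pi,0,2.28])
E
```

```text
time_s: 55.2
eef_pos: [0.4595, -0.2418, 0.157]
ee_rot: [3.14, 0.004, 2.28]
contact_force: [-0.4, 0.2, -0.3]
width: 0.0386
grasp_force: 0.0
t 55.2 p [ 0.4595 -0.2418  0.157 ] r [3.14  0.004 2.28 ] w 0.0386 F [-0.4  0.2 -0.3] g 0.0 j [ 0.27  0.56  0.23  1.96 -0.21  0.64  1.35]
scraper0 [(0.68, array([ 0.4716, -0.2557, -0.0041]), array([324., 196.])), (0.63, array([ 2.863e-01, -5.771e-01, -1.000e-04]), array([ 26., 297.]))]
scraper0_tip [(0.79, array([ 0.2461, -0.2612,  0.0015]), array([126.,  45.]))]
shift [ 0.04 -0.02  2.54] turn [0.03 0.06 0.01]
```

View pics/w5.png

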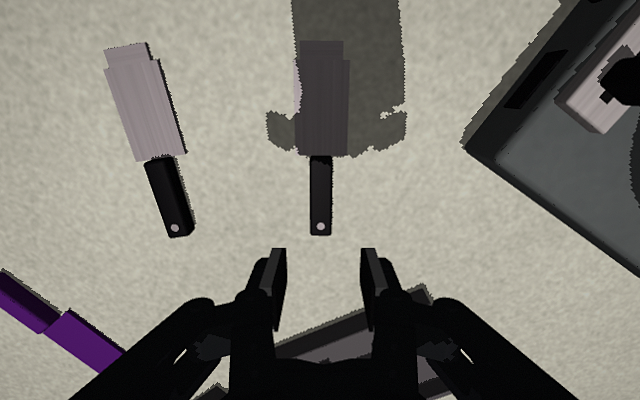

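```bash
python3 - <<'E'
from h import *
import json; k=json.load(open('k5.json'))
e=pix('wrist',320.5,236,.02,k)[:2]; t=pix('wrist',322,41,.005,k)[:2]; j=pix('wrist',321,157,.02,k)[:2]
d=t-e; print(e,j,t,np.linalg.norm(d),np.arctan2(d[1],d[0]))
d/=np.linalg.norm(d); print('origin',e+.04*d, t-.14*d, 'grasp x=.015',(e+.055*d+t-.125*d)/2)
to([*((e+.055*d+t-.125*d)/2),0.005],[np.pi,0,2.28])
E
```

```text
[ 0.49114159 -0.28435836] [ 0.43934198 -0.22283115] [ 0.37607142 -0.14739539] 0.17888544201359668 2.2695471784778207
origin [ 0.46541112 -0.25373251] [ 0.46612807 -0.25458587] grasp x=.015 [ 0.45612067 -0.2426745 ]
shift [ 0.04 -0.06  2.54] turn [0.03 0.06 0.01]
```

```bash
python3 -m jog '0.04 -0.04 0.5 0 0.06 0.12 0.45;0 0 0.7 0 0 0 0.45;0 0 0.7 0 0 0 0.45;0 0 0.4 0 0 0 0.45;0 0 0.18 0 0 0 0.45;0 0 0.06 0 0 0 0.45;0 0 0 0 0 0 0.45'; python3 -c "
from h import *
st()"; python3 -m jog '0 0 0 0 0 0 0.1;0 0 0 0 0 0 0.1;0 0 0 0 0 0 0.1;0 0 0 0 0 0 0.1;0 0 0 0 0 0 0.1' 100; python3 -m jog '0 0 -0.2 0 0 0 0.1;0 0 -0.6 0 0 0 0.1;0 0 -0.8 0 0 0 0.1;0 0 -0.8 0 0 0 0.1;0 0 -0.8 0 0 0 0.1;0 0 0 0 0 0 0.1;0 0 0 0 0 0 0.1'; python3 -c "
from h import *
st();to([0.54,-0.30,0.2],[np.pi,0,-0.385])"
```

```text
time_s: 56.22
eef_pos: [0.4555, -0.2409, 0.0042]
ee_rot: [3.14, -0.001, 2.271]
contact_force: [0.3, 0.3, 0.3]
width: 0.0383
grasp_force: 0.0
t 56.23 p [ 0.4555 -0.2409  0.0042] r [ 3.140e+00 -1.000e-03  2.271e+00] w 0.0383 F [0.3 0.3 0.3] g 0.0 j [ 0.36  0.82  0.11  2.04 -0.29  0.3   1.42]
time_s: 56.85
eef_pos: [0.4555, -0.2409, 0.0048]
ee_rot: [3.14, -0.001, 2.271]
contact_force: [-0.8, 0.1, 6.4]
width: 0.0196
grasp_force: 98.4
time_s: 57.72
eef_pos: [0.4545, -0.2406, 0.1954]
ee_rot: [3.14, -0.003, 2.271]
contact_force: [-0.9, -0.3, -1.4]
width: 0.0199
grasp_force: 98.1
t 57.73 p [ 0.4545 -0.2406  0.1954] r [ 3.140e+00 -3.000e-03  2.271e+00] w 0.0199 F [-0.9 -0.3 -1.4] g 98.12118887901306 j [ 0.25  0.5   0.27  1.94 -0.2   0.74  1.33]
shift [-1.68  0.45 -0.08] turn [-5.00e-02 -3.00e-02  3.32e+01]
```

```bash
python3 -m jog '0 0 0 0 0 0.6 0.1;0 0 0 0 0 1 0.1;0 0 0 0 0 1 0.1;0 0 0 0 0 1 0.1;0 0 0 0 0 1 0.1;0 0 0 0 0 1 0.1;0 0 0 0 0 1 0.1;0 0 0 0 0 1 0.1;0 0 0 0 0 1 0.1;0 0 0 0 0 1 0.1;0 0 0 0 0 1 0.1;0 0 0 0 0 1 0.1;0 0 0 0 0 1 0.1;0 0 0 0 0 1 0.1;0 0 0 0 0 1 0.1;0 0 0 0 0 1 0.1;0 0 0 0 0 1 0.1;0 0 0 0 0 1 0.1;0 0 0 0 0 1 0.1;0 0 0 0 0 1 0.1'; python3 -m jog '0 0 0 0 0 1 0.1;0 0 0 0 0 1 0.1;0 0 0 0 0 1 0.1;0 0 0 0 0 1 0.1;0 0 0 0 0 1 0.1;0 0 0 0 0 1 0.1;0 0 0 0 0 1 0.1;0 0 0 0 0 1 0.1;0 0 0 0 0 1 0.1;0 0 0 0 0 1 0.1;0 0 0 0 0 1 0.1;0 0 0 0 0 1 0.1;0 0 0 0 0 1 0.1;0 0 0 0 0 0.6 0.1;0 0 0 0 0 0 0.1'; python3 -c "
from h import *
st();to([0.478,-0.246,0.08],[np.pi,0,-0.385])"
```

```text
time_s: 60.22
eef_pos: [0.4537, -0.2404, 0.1937]
ee_rot: [-3.135, 0.001, 0.7]
contact_force: [-0.1, 0.6, -0.9]
width: 0.0197
grasp_force: 98.1
time_s: 62.1
eef_pos: [0.454, -0.2405, 0.1939]
ee_rot: [-3.14, 0.005, -0.385]
contact_force: [-0.5, 0.4, -1.9]
width: 0.0197
grasp_force: 98.1
t 62.1 p [ 0.454  -0.2405  0.1939] r [-3.14   0.005 -0.385] w 0.0197 F [-0.5  0.4 -1.9] g 98.05865406990051 j [-0.2   0.71  1.04  1.95 -0.77  0.95 -0.73]
shift [ 0.42 -0.06  1.9 ] turn [-0.02  0.07  0.  ]
```

```bash
python3 -m jog '0.42 -0.06 0.3 0 0.06 0 0.1;0 0 0.7 0 0 0 0.1;0 0 0.6 0 0 0 0.1;0 0 0.3 0 0 0 0.1;0 0 0 0 0 0 0.1;0 0 0 0 0 0 0.1'; python3 - <<'E'
from h import *
st(); k=viewer.calibration('wrist'); snap('wrist','w6')
import json; json.dump({a:(np.array(b).tolist()) for a,b in k.items()},open('k6.json','w'))
for t in('scraper0_tip','slot0','rack'):print(t,[(round(x['score'],2),np.round(x['position'],4),proj('wrist',x['position'],k)) for x in models.tip_of('wrist',t)])
E
```

```text
time_s: 62.85
eef_pos: [0.4805, -0.2478, 0.0824]
ee_rot: [-3.14, -0.004, -0.385]
contact_force: [0.3, -1.1, -1.1]
width: 0.0196
grasp_force: 98.1
t 62.85 p [ 0.4805 -0.2478  0.0824] r [-3.14  -0.004 -0.385] w 0.0196 F [ 0.3 -1.1 -1.1] g 98.0914556980133 j [-0.09  0.87  0.85  1.97 -0.98  0.78 -0.6 ]
scraper0_tip []
slot0 []
rack []
```

View pics/w6.png

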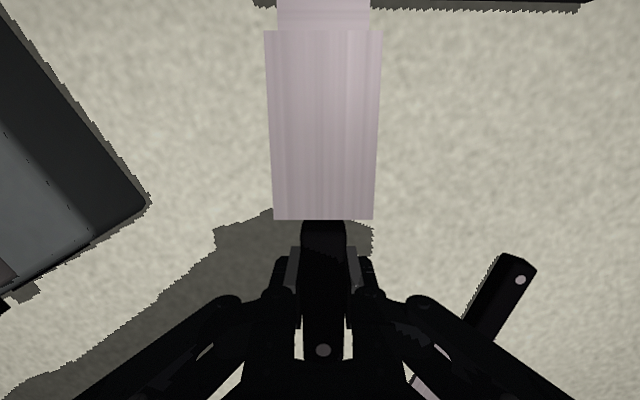

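```bash
python3 - <<'E'
from h import *
import json; k=json.load(open('k6.json')); print(k['cx'],k['fx'])
y=-.385; u=np.array([np.cos(y),np.sin(y)]); v=np.array([-u[1],u[0]]); o=np.array([.638,-.381]); tcp=np.array([.4805,-.2478])
L=lambda p:np.round([(p[:2]-o)@u,(p[:2]-o)@v],4)
print('tcp rack',L(tcp))
z=.083
for q in((264,31),(382,31),(274,219),(373,219)): print('blade',L(pix('wrist',*q,z,k)))
for c in((-.055,.105),(-.055,-.105),(-.055,0)):
  p=o+c[0]*u+c[1]*v; print('corner',c,proj('wrist',[*p,0],k),proj('wrist',[*p,.03],k))
g=cv2.cvtColor(cv2.imread('pics/w6.png'),cv2.COLOR_BGR2GRAY)
for r in(0,1,2,3,5,7,9,11): print(r,g[r,[245,250,255,260,265,270,400,450,500,550,570,580,590,600]])
E
```

```text
323.00718742962533 306.11727224113406
tcp rack [-0.196   0.0643]
blade [-0.0872  0.0872]
blade [-0.0872  0.0382]
blade [-0.1714  0.0875]
blade [-0.1715  0.0377]
corner (-0.055, 0.105) [257.   1.] [246. -15.]
corner (-0.055, -0.105) [584.   2.] [627. -14.]
corner (-0.055, 0) [421.   1.] [438. -15.]
0 [174 175  74  70  71  71  70  45  11  16  18  17   0 156]
1 [174 175  74  69  71  71  72  79  55  11  14  15  80 158]
2 [175 176  73  69  70  72  71  75  73  50  27  18 178 158]
3 [175 176  71  69  71  72  71  75  72  78  66  65 168 156]
5 [176 177  51  68  66  63  72  75  72  75  72  98 167 156]
7 [177 181 178  75 122 152 124  73  73  74  70 114 169 160]
9 [180 184 171 178 165 178 175 110  67  64  67 170 172 162]
11 [180 186 173 171 171 177 173 181  44 194 125 168 169 164]
```

```bash
python3 -m jog '0.4 0 0 0 0 0 0.1;0.6 0 0 0 0 0 0.1;0.4 0 0 0 0 0 0.1;0 0 0 0 0 0 0.1;0 0 0 0 0 0 0.1;0 0 0 0 0 0 0.1'; python3 - <<'E'
from h import *
s=st(); k=viewer.calibration('wrist'); snap('wrist','w7')
import json; json.dump({a:(np.array(b).tolist()) for a,b in k.items()},open('k7.json','w'))
print(models.tip_of('wrist','rack')[:1],[np.round(x['position'],4) for x in models.tip_of('wrist','slot0')])
y=-.385; u=np.array([np.cos(y),np.sin(y)]); v=np.array([-u[1],u[0]]); o=np.array([.638,-.381])
print('tcp',(s['eef_pos'][:2]-o)@u,(s['eef_pos'][:2]-o)@v)
im=cv2.imread('pics/w7.png'); out=[]
for z in(.03,s['eef_pos'][2]+.001):
  # rows: rack x from .07 down to -.11 ; cols: y from .13 to -.13 ; 2px/mm -> 1.5
  A,B=np.meshgrid(np.arange(.13,-.13,-.00065),np.arange(.07,-.11,-.00065))
  X=np.stack([o[0]+B*u[0]+A*v[0],o[1]+B*u[1]+A*v[1],np.full_like(A,z)],-1)@np.array(k['R']).T+np.array(k['t'])
  a=X[...,0]/X[...,2];b=X[...,1]/X[...,2];f=1+k['k1']*(a*a+b*b)
  W=cv2.remap(im,(k['fx']*a*f+k['cx']).astype(np.float32),(k['fy']*b*f+k['cy']).astype(np.float32),cv2.INTER_LINEAR)
  for yy in(-.105,-.066-.027,-.066+.027,-.027,.027,.066-.027,.066+.027,.105): c=int((.13-yy)/.00065); W[::6,c]=(0,0,255)
  for xx in(.049,.015,-.02,-.035,-.055): r=int((.07-xx)/.00065); W[r,::6]=(0,255,0)
  out.append(W)
cv2.imwrite('pics/rect7.png',np.vstack(out)); print(W.shape)
E
```

```text
time_s: 63.8
eef_pos: [0.5569, -0.2782, 0.0817]
ee_rot: [-3.139, -0.002, -0.386]
contact_force: [-0.4, -0.3, -1.6]
width: 0.0196
grasp_force: 98.1
t 63.8 p [ 0.5569 -0.2782  0.0817] r [-3.139e+00 -2.000e-03 -3.860e-01] w 0.0196 F [-0.4 -0.3 -1.6] g 98.12230467796326 j [-0.06  0.96  0.87  1.73 -0.93  0.91 -0.73]
[{'position': [0.6367, -0.3812, 0.001], 'score': 0.8}] []
tcp -0.11378200631798098 0.06479960070102528
(277, 401, 3)
```

View pics/rect7.png

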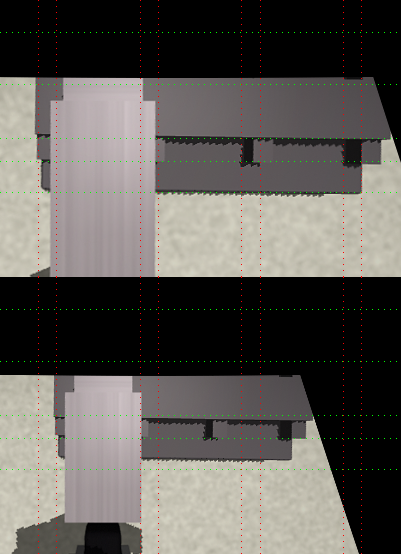

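```bash
python3 -m jog '-0.4 -0.055 0 0 0 0.05 0.1;-0.45 0 0 0 0 0 0.1;0 0 0 0 0 0 0.1;0 0 0.3 0 0 0 0.1;0 0 0.25 0 0 0 0.1;0 0 0.08 0 0 0 0.1;0 0 0 0 0 0 0.1;0 0 0 0 0 0 0.1'; python3 - <<'E'
from h import *
s=st(); y=-.385; u=np.array([np.cos(y),np.sin(y)]); v=np.array([-u[1],u[0]]); o=np.array([.638,-.381])
print('tcp',(s['eef_pos'][:2]-o)@u,(s['eef_pos'][:2]-o)@v, s['moment'])
E
```

```text
time_s: 64.95
eef_pos: [0.5122, -0.2567, 0.0439]
ee_rot: [-3.14, -0.003, -0.389]
contact_force: [-0.3, -0.1, -0.0]
width: 0.0195
grasp_force: 98.1
t 64.95 p [ 0.5122 -0.2567  0.0439] r [-3.14e+00 -3.00e-03 -3.89e-01] w 0.0195 F [-0.3 -0.1 -0. ] g 98.13069820404053 j [-0.05  0.95  0.8   1.89 -1.01  0.77 -0.62]
tcp -0.16326697374412455 0.06797259139015323 [0.0110684  0.08933549 0.03866323]
```

```bash
for i in 1; do :; done; python3 -m jog '0 0 0.04 0 0 0 0.1;0 0 0 0 0 0 0.1;0 0 0 0 0 0 0.1'; python3 -m jog '0 0 0.04 0 0 0 0.1;0 0 0 0 0 0 0.1;0 0 0 0 0 0 0.1'; python3 -m jog '0 0 0.04 0 0 0 0.1;0 0 0 0 0 0 0.1;0 0 0 0 0 0 0.1'; python3 -c "
from h import *
print(st()['moment'])"
```

```text
time_s: 65.32
eef_pos: [0.5121, -0.2562, 0.0414]
ee_rot: [-3.139, -0.003, -0.389]
contact_force: [0.5, 0.3, -1.4]
width: 0.0192
grasp_force: 98.1
time_s: 65.7
eef_pos: [0.512, -0.2563, 0.0388]
ee_rot: [-3.139, -0.003, -0.389]
contact_force: [-0.2, -0.7, -0.9]
width: 0.0196
grasp_force: 98.1
time_s: 66.08
eef_pos: [0.512, -0.2563, 0.0364]
ee_rot: [-3.139, -0.003, -0.389]
contact_force: [-0.7, 0.7, -1.3]
width: 0.0193
grasp_force: 98.1
t 66.08 p [ 0.512  -0.2563  0.0364] r [-3.139e+00 -3.000e-03 -3.890e-01] w 0.0193 F [-0.7  0.7 -1.3] g 98.13080549240112 j [-0.05  0.96  0.79  1.89 -1.02  0.75 -0.61]
[ 0.09095691  0.06326073 -0.02688417]
```

```bash
python3 -m jog '0.1 0 -0.02 0 0 0 0.1;0.15 0 0 0 0 0 0.1;0.15 0 0 0 0 0 0.1;0 0 0 0 0 0 0.1'; python3 -m jog '0.15 0 0 0 0 0 0.1;0.15 0 0 0 0 0 0.1;0.15 0 0 0 0 0 0.1;0 0 0 0 0 0 0.1'; python3 -m jog '0.15 0 0 0 0 0 0.1;0.15 0 0 0 0 0 0.1;0 0 0 0 0 0 0.1'; python3 - <<'E'
from h import *
s=st(); y=-.388; u=np.array([np.cos(y),np.sin(y)]); v=np.array([-u[1],u[0]]); o=np.array([.638,-.381])
print('tcp',(s['eef_pos'][:2]-o)@u,(s['eef_pos'][:2]-o)@v, s['moment'])
E
```

```text
time_s: 66.58
eef_pos: [0.5352, -0.2658, 0.0377]
ee_rot: [-3.14, -0.004, -0.388]
contact_force: [-0.1, -0.1, -1.2]
width: 0.0194
grasp_force: 98.1
time_s: 67.08
eef_pos: [0.56, -0.276, 0.0378]
ee_rot: [-3.14, -0.003, -0.388]
contact_force: [1.0, -0.2, -1.3]
width: 0.0195
grasp_force: 98.1
time_s: 67.45
eef_pos: [0.5767, -0.2829, 0.0379]
ee_rot: [-3.14, -0.004, -0.388]
contact_force: [-0.6, -0.3, -0.6]
width: 0.02
grasp_force: 98.1
t 67.45 p [ 0.5767 -0.2829  0.0379] r [-3.14  -0.004 -0.388] w 0.02 F [-0.6 -0.3 -0.6] g 98.11801314353943 j [-0.03  1.03  0.82  1.69 -0.96  0.87 -0.74]
tcp -0.09386289362575316 0.06759395982227433 [0.02877841 0.05714563 0.01830444]
```

```bash
python3 -m jog '0.12 0 0 0 0 0 0.1;0.12 0 0 0 0 0 0.1;0 0 0 0 0 0 0.1'; python3 -m jog '0.06 0 0 0 0 0 0.1;0 0 0 0 0 0 0.1'; python3 -m jog '0.06 0 0 0 0 0 0.1;0 0 0 0 0 0 0.1';python3 -m jog '0.05 0 0 0 0 0 0.1;0 0 0 0 0 0 0.1'
```

```text
time_s: 67.82
eef_pos: [0.5898, -0.2883, 0.0379]
ee_rot: [-3.14, -0.003, -0.389]
contact_force: [0.2, -0.7, -1.1]
width: 0.0196
grasp_force: 98.1
time_s: 68.08
eef_pos: [0.5927, -0.2894, 0.0379]
ee_rot: [-3.14, -0.003, -0.389]
contact_force: [-0.5, -0.8, -1.4]
width: 0.0197
grasp_force: 98.1
time_s: 68.32
eef_pos: [0.5951, -0.2903, 0.0377]
ee_rot: [-3.139, -0.001, -0.389]
contact_force: [-2.9, 1.9, -0.6]
width: 0.0195
grasp_force: 98.3
time_s: 68.58
eef_pos: [0.5951, -0.2902, 0.0371]
ee_rot: [-3.138, 0.005, -0.39]
contact_force: [-8.4, 4.3, 2.1]
width: 0.0198
grasp_force: 98.6
```

```bash
python3 -m jog '0 0 0.04 0 0 0 0.1;0.03 0 0.03 0 0 0 0.1;0 0 0 0 0 0 0.1'; python3 -m jog '0 0 0 0 0 0 0.3;0 0 0 0 0 0 0.45;0 0 0 0 0 0 0.45;0 0 -0.3 0 0 0 0.45;0 0 -0.8 0 0 0 0.45;0 0 -0.8 0 0 0 0.45;0 0 -0.8 0 0 0 0.45;0 0 0 0 0 0 0.45;0 0 0 0 0 0 0.45'; python3 - <<'E'
from h import *
s=st(); k=viewer.calibration('wrist'); snap('wrist','w8')
print([(round(x['score'],2),np.round(x['position'],4)) for x in models.tip_of('wrist','scraper0')])
snap('top','t8');print([(round(x['score'],2),np.round(x['position'],4)) for x in models.tip_of('top','scraper0')])
print([(round(x['score'],2),np.round(x['position'],4)) for x in models.tip_of('top','scraper0_tip')])
u=np.array([np.cos(-.388),np.sin(-.388)]); v=np.array([-u[1],u[0]]); print('expected origin',np.array([.638,-.381])-.091*u+.066*v)
E
```

```text
time_s: 68.95
eef_pos: [0.5951, -0.2903, 0.0348]
ee_rot: [-3.136, 0.008, -0.39]
contact_force: [-15.8, 8.0, 17.2]
width: 0.0193
grasp_force: 100.3
time_s: 70.08
eef_pos: [0.5998, -0.2923, 0.1962]
ee_rot: [-3.139, -0.003, -0.389]
contact_force: [0.4, -0.1, -0.4]
width: 0.0386
grasp_force: 0.0
t 70.08 p [ 0.5998 -0.2923  0.1962] r [-3.139e+00 -3.000e-03 -3.890e-01] w 0.0386 F [ 0.4 -0.1 -0.4] g 0.0 j [-0.07  0.88  0.97  1.52 -0.78  1.15 -0.91]
[(0.97, array([ 0.2891, -0.5742,  0.002 ])), (0.82, array([ 0.585 , -0.2872,  0.0302]))]
[(0.79, array([ 2.879e-01, -5.753e-01, -4.000e-04])), (0.64, array([ 3.527e-01, -3.474e-01,  3.000e-04])), (0.6, array([ 0.5799, -0.2836,  0.0286]))]
[(0.94, array([ 0.2481, -0.2599, -0.0009]))]
expected origin [ 0.57873455 -0.2854772 ]
```

```bash
python3 - <<'E'
from h import *
import json; k=json.load(open('k5.json'))
e=pix('wrist',178,236,.02,k)[:2]; t=pix('wrist',127,46,.005,k)[:2]
d=t-e; print(e,t,np.linalg.norm(d),np.arctan2(d[1],d[0])); d/=np.linalg.norm(d); print(e+.04*d,t-.14*d,t-.125*d)
E
python3 -m jog '-0.4 0 0 0 0 -0.6 0.45;-0.7 0 0 0 0 -1 0.45;-0.7 0 0 0 0 -1 0.45;-0.5 0 0 0 0 -1 0.45;0 0 0 0 0 -1 0.45;0 0 0 0 0 -1 0.45;0 0 0 0 0 -1 0.45;0 0 0 0 0 -1 0.45;0 0 0 0 0 -1 0.45;0 0 0 0 0 -1 0.45;0 0 0 0 0 -1 0.45;0 0 0 0 0 -1 0.45;0 0 0 0 0 -1 0.45;0 0 0 0 0 -1 0.45;0 0 0 0 0 -1 0.45;0 0 0 0 0 -1 0.45;0 0 0 0 0 -1 0.45;0 0 0 0 0 -1 0.45;0 0 0 0 0 -1 0.45;0 0 0 0 0 -1 0.45'; python3 -m jog '0 0 0 0 0 -1 0.45;0 0 0 0 0 -1 0.45;0 0 0 0 0 -1 0.45;0 0 0 0 0 -1 0.45;0 0 0 0 0 -1 0.45;0 0 0 0 0 -1 0.45;0 0 0 0 0 -1 0.45;0 0 0 0 0 -1 0.45;0 0 0 0 0 -1 0.45;0 0 0 0 0 -1 0.45;0 0 0 0 0 -1 0.45;0 0 0 0 0 -1 0.45;0 0 0 0 0 -1 0.45;0 0 0 0 0 -1 0.45;0 0 0 0 0 -1 0.45;0 0 0 0 0 -0.6 0.45;0 0 0 0 0 0 0.45;0 0 0 0 0 0 0.45'; python3 -c "
from h import *
st();to([0.34,-0.342,0.17],[np.pi,0,2.43])"
```

```text
[ 0.38188492 -0.37784503] [ 0.24933782 -0.26052149] 0.17701284218343016 2.417045031184836
[ 0.35193294 -0.35133316] [ 0.35416972 -0.35331304] [ 0.34293773 -0.34337109]
time_s: 72.82
eef_pos: [0.4676, -0.2532, 0.1949]
ee_rot: [3.14, -0.002, 1.181]
contact_force: [0.3, -1.1, 0.5]
width: 0.0381
grasp_force: 0.0
time_s: 75.08
eef_pos: [0.4677, -0.2533, 0.1951]
ee_rot: [3.139, 0.001, 2.426]
contact_force: [-0.5, 0.5, -0.1]
width: 0.0385
grasp_force: 0.0
t 75.08 p [ 0.4677 -0.2533  0.1951] r [3.139e+00 1.000e-03 2.426e+00] w 0.0385 F [-0.5  0.5 -0.1] g 0.0 j [ 0.3   0.51  0.21  1.89 -0.15  0.75  1.45]
shift [ 0.64 -2.51  0.41] turn [ 0.03  0.02 -0.05]
```

```bash
python3 -m jog '0.15 -0.5 0 0 0 0 0.45;0.2 -0.8 0.2 0 0 0 0.45;0.2 -0.8 0.2 0 0 0 0.45;0.09 -0.41 0.1 0 0 0 0.45;0 0 0 0 0 0 0.45;0 0 0 0 0 0 0.45'; python3 - <<'E'
from h import *
st(); k=viewer.calibration('wrist'); snap('wrist','w9')
g=cv2.cvtColor(cv2.imread('pics/w9.png'),cv2.COLOR_BGR2GRAY)[130:246,285:360]
m=(g<45).astype(np.uint8); n,l,s,c=cv2.connectedComponentsWithStats(m); i=1+np.argmax(s[1:,4])
p=np.argwhere(l==i)[:,::-1].astype(np.float32)+[285,130]; print(s[i])
q=np.array([pix('wrist',*a,.02,k)[:2] for a in p]); mu=q.mean(0); w,V=np.linalg.eigh(np.cov((q-mu).T)); d=V[:,1]; d=d*np.sign(-d[0]); a=(q-mu)@d
print('handle centre',mu,'yaw',np.arctan2(d[1],d[0]),'ext',a.min(),a.max())
print([(round(x['score'],2),np.round(x['position'],4)) for t in('scraper0','scraper0_tip') for x in models.tip_of('wrist',t)])
to([*(mu+.015*d),0.005],[np.pi,0,np.arctan2(d[1],d[0])])
E
```

```text
time_s: 75.82
eef_pos: [0.3415, -0.3413, 0.165]
ee_rot: [3.138, 0.003, 2.428]
contact_force: [1.7, 0.7, 0.0]
width: 0.0388
grasp_force: 0.0
t 75.83 p [ 0.3415 -0.3413  0.165 ] r [3.138e+00 3.000e-03 2.428e+00] w 0.0388 F [1.7 0.7 0. ] g 0.0 j [ 0.6   0.5   0.18  2.05 -0.16  0.61  1.75]
[  26   26   24   79 1601]
handle centre [ 0.34891524 -0.34972288] yaw 2.4295279373157257 ext -0.0429749815248668 0.038428875246288456
[(0.93, array([ 0.5856, -0.2866,  0.0301])), (0.68, array([ 0.2883, -0.5763, -0.0007])), (0.57, array([ 0.3562, -0.3554, -0.0027])), (0.98, array([ 0.2443, -0.2631,  0.004 ]))]
shift [ 0.07 -0.04  2.67] turn [ 0.04  0.03 -0.  ]
```

```bash
python3 -m jog '0.02 -0.03 0.5 0 0 0 0.45;0 0 0.7 0 0 0 0.45;0 0 0.7 0 0 0 0.45;0 0 0.45 0 0 0 0.45;0 0 0.2 0 0 0 0.45;0 0 0.12 0 0 0 0.45;0 0 0 0 0 0 0.45;0 0 0 0 0 0 0.45'; python3 -c "
from h import *
st()"
```

```text
time_s: 76.97
eef_pos: [0.3391, -0.3416, 0.0056]
ee_rot: [3.138, 0.001, 2.428]
contact_force: [0.1, 0.2, 0.4]
width: 0.0385
grasp_force: 0.0
t 76.97 p [ 0.3391 -0.3416  0.0056] r [3.138e+00 1.000e-03 2.428e+00] w 0.0385 F [0.1 0.2 0.4] g 0.0 j [ 0.62  0.8   0.17  2.14 -0.54  0.24  2.12]
```

```bash
python3 -m jog '0 0 0 0 0 0 0.1;0 0 0 0 0 0 0.1;0 0 0 0 0 0 0.1;0 0 0 0 0 0 0.1;0 0 0 0 0 0 0.1' 100; python3 -m jog '0 0 -0.2 0 0 0 0.1;0 0 -0.5 0 0 0 0.1;0 0 -0.8 0 0 0 0.1;0 0 -0.8 0 0 0 0.1;0 0 -0.8 0 0 0 0.1;-0.1 0.5 0 0 0 0 0.1;-0.2 0.8 0 0 0 0 0.1;-0.2 0.8 0 0 0 0 0.1;-0.1 0.4 0 0 0 0 0.1;0 0 0 0 0 0 0.1'; python3 -c "
from h import *
st()"
```

```text
time_s: 77.6
eef_pos: [0.3389, -0.3419, 0.0063]
ee_rot: [3.137, 0.002, 2.427]
contact_force: [-0.2, 0.1, 5.6]
width: 0.0194
grasp_force: 98.6
time_s: 78.85
eef_pos: [0.4648, -0.2507, 0.1922]
ee_rot: [3.138, 0.0, 2.431]
contact_force: [-0.8, -0.5, -0.5]
width: 0.0197
grasp_force: 98.2
t 78.85 p [ 0.4648 -0.2507  0.1922] r [3.138 0.    2.431] w 0.0197 F [-0.8 -0.5 -0.5] g 98.21844935417175 j [ 0.12  0.55  0.49  1.91 -0.37  0.77  1.67]
```

```bash
python3 -m jog '-0.5 -0.3 0 0 0 0.4 0.1;-0.53 -0.33 0 0 0 1 0.1;0 0 0 0 0 1 0.1;0 0 0 0 0 1 0.1;0 0 0 0 0 1 0.1;0 0 0 0 0 1 0.1;0 0 0 0 0 1 0.1;0 0 0 0 0 1 0.1;0 0 0 0 0 1 0.1;0 0 0 0 0 1 0.1;0 0 0 0 0 1 0.1;0 0 0 0 0 1 0.1;0 0 0 0 0 1 0.1;0 0 0 0 0 1 0.1;0 0 0 0 0 1 0.1;0 0 0 0 0 1 0.1;0 0 0 0 0 1 0.1;0 0 0 0 0 1 0.1;0 0 0 0 0 1 0.1;0 0 0 0 0 0 0.1'; python3 -c "
from h import *
st();to([0.487,-0.3193,0.18],[np.pi,0,-0.389])"
```

```text
time_s: 81.35
eef_pos: [0.4826, -0.3226, 0.1921]
ee_rot: [-3.141, -0.003, 0.953]
contact_force: [-0.0, -0.1, -1.3]
width: 0.0195
grasp_force: 98.3
t 81.35 p [ 0.4826 -0.3226  0.1921] r [-3.141e+00 -3.000e-03  9.530e-01] w 0.0195 F [-0.  -0.1 -1.3] g 98.26708674430847 j [ 0.02  0.74  0.9   1.77 -0.69  0.98  0.58]
shift [0.09 0.03 0.2 ] turn [-0.02 -0.03 16.78]
```

```bash
python3 -m jog '0 0 0 0 0 1 0.1;0 0 0 0 0 1 0.1;0 0 0 0 0 1 0.1;0 0 0 0 0 1 0.1;0 0 0 0 0 1 0.1;0 0 0 0 0 1 0.1;0 0 0 0 0 1 0.1;0 0 0 0 0 1 0.1;0 0 0 0 0 0 0.1'; python3 -c "
from h import *
st();to([0.487,-0.3193,0.18],[np.pi,0,-0.389])"
```

```text
time_s: 82.48
eef_pos: [0.4834, -0.3222, 0.1919]
ee_rot: [-3.14, -0.002, 0.316]
contact_force: [-0.0, -0.3, -0.8]
width: 0.0193
grasp_force: 98.3
t 82.47 p [ 0.4834 -0.3222  0.1919] r [-3.14e+00 -2.00e-03  3.16e-01] w 0.0193 F [-0.  -0.3 -0.8] g 98.27474355697632 j [-0.05  0.82  1.06  1.78 -0.82  1.06  0.06]
shift [ 0.07 -0.03  0.2 ] turn [-0.03 -0.02  8.81]
```

```bash
python3 -m jog '0 0 0.5 0 0 0 0.1;0 0 0.7 0 0 0 0.1;0 0 0.3 0 0 1 0.1;0 0 0 0 0 1 0.1;0 0 0 0 0 1 0.1;0 0 0 0 0 1 0.1;0 0 0 0 0 1 0.1;0 0 0 0 0 1 0.1;0 0 0 0 0 1 0.1;0 0 0 0 0 1 0.1;0 0 0 0 0 0.8 0.1;0 0 0 0 0 0 0.1;0 0 0 0 0 0 0.1'; python3 -c "
from h import *
st();u=np.array([np.cos(-.388),np.sin(-.388)]);o=np.array([.638,-.381]);to([*(o-.113*u),0.083],[np.pi,0,-0.389])"
```

```text
time_s: 84.1
eef_pos: [0.4843, -0.3217, 0.1019]
ee_rot: [-3.138, -0.001, -0.387]
contact_force: [-0.2, 0.4, -1.7]
width: 0.0192
grasp_force: 98.3
t 84.1 p [ 0.4843 -0.3217  0.1019] r [-3.138e+00 -1.000e-03 -3.870e-01] w 0.0192 F [-0.2  0.4 -1.7] g 98.28622341156006 j [-0.04  0.98  1.06  1.84 -1.05  1.   -0.47]
shift [ 0.86 -0.05  0.32] turn [-0.04 -0.02  0.02]
```

```bash
python3 -m jog '0.4 0 0.15 0 0 0 0.1;0.46 -0.04 0.15 0 0 0 0.1;0 0 0 0 0 0 0.1;0 0 0 0 0 0 0.1;0 0 0 0 0 0 0.1'; python3 - <<'E'
from h import *
s=st(); k=viewer.calibration('wrist'); snap('wrist','w10')
y=-.388; u=np.array([np.cos(y),np.sin(y)]); v=np.array([-u[1],u[0]]); o=np.array([.638,-.381])
print('tcp',(s['eef_pos'][:2]-o)@u,(s['eef_pos'][:2]-o)@v)
im=cv2.imread('pics/w10.png'); out=[]
for z,lo in((.03,-.105),(s['eef_pos'][2]-.0013,0)):
  A,B=np.meshgrid(np.arange(.13,-.13,-.0004),np.arange(.03,-.11,-.0004))
  X=np.stack([o[0]+B*u[0]+A*v[0],o[1]+B*u[1]+A*v[1],np.full_like(A,z)],-1)@np.array(k['R']).T+np.array(k['t'])
  a=X[...,0]/X[...,2];b=X[...,1]/X[...,2];f=1+k['k1']*(a*a+b*b)
  W=cv2.remap(im,(k['fx']*a*f+k['cx']).astype(np.float32),(k['fy']*b*f+k['cy']).astype(np.float32),cv2.INTER_LINEAR)
  if z!=.03:
    for xx in(.0,-.01,-.02,-.03,-.04):
      g=cv2.GaussianBlur(W[int((.03-xx)/.0004)].astype(np.float32).mean(-1)[None],(5,1),0)[0]; d=np.gradient(g); i=np.argmax(d[250:320])+250; j=np.argmin(d[320:420])+320
      print(xx,'blade edges',.13-i*.0004,.13-j*.0004,'centre',.13-(i+j)/2*.0004)
  for yy in(-.105,-.093,-.039,-.027,.027,.039,.093,.105): W[::6,int((.13-yy)/.0004)]=(0,0,255)
  for xx in(.015,-.02,-.035,-.055): W[int((.03-xx)/.0004),::6]=(0,255,0)
  out.append(cv2.resize(W,None,fx=1.2,fy=.8))
cv2.imwrite('pics/rect10.png',np.vstack(out))
E
```

```text
time_s: 84.72
eef_pos: [0.5323, -0.339, 0.0842]
ee_rot: [-3.138, -0.001, -0.39]
contact_force: [-0.3, 0.0, -0.7]
width: 0.0192
grasp_force: 98.3
t 84.72 p [ 0.5323 -0.339   0.0842] r [-3.138e+00 -1.000e-03 -3.900e-01] w 0.0192 F [-0.3  0.  -0.7] g 98.31567406654358 j [-0.01  1.05  1.04  1.71 -1.05  1.04 -0.55]
tcp -0.11372998135494208 -0.001153676348411802
0.0 blade edges 0.015600000000000003 -0.022400000000000003 centre -0.003400000000000014
-0.01 blade edges 0.021599999999999994 -0.02840000000000001 centre -0.003400000000000014
-0.02 blade edges 0.021599999999999994 -0.02840000000000001 centre -0.003400000000000014
-0.03 blade edges 0.021599999999999994 -0.027999999999999997 centre -0.0032000000000000084
-0.04 blade edges 0.022000000000000006 -0.027999999999999997 centre -0.0030000000000000027
```

View pics/rect10.png

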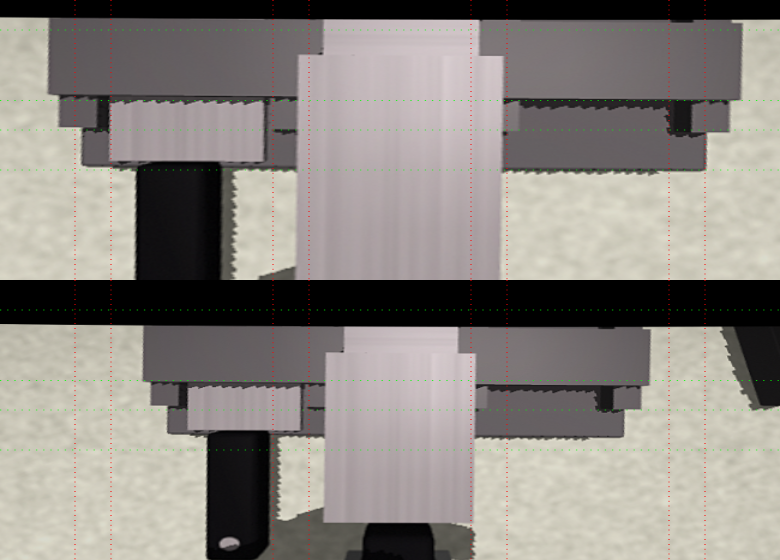

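```bash
python3 -m jog '-0.3 -0.06 0 0 0 0 0.1;-0.35 0 0 0 0 0 0.1;0 0 0 0 0 0 0.1;0 0 0 0 0 0 0.1;0 0 0.3 0 0 0 0.1;0 0 0.2 0 0 0 0.1;0 0 0.1 0 0 0 0.1;0 0 0.05 0 0 0 0.1;0 0 0 0 0 0 0.1;0 0 0 0 0 0 0.1'; python3 - <<'E'
from h import *
s=st(); y=-.388; u=np.array([np.cos(y),np.sin(y)]); v=np.array([-u[1],u[0]]); o=np.array([.638,-.381])
print('tcp',(s['eef_pos'][:2]-o)@u,(s['eef_pos'][:2]-o)@v)
E
```

```text
time_s: 86.02
eef_pos: [0.4987, -0.321, 0.0451]
ee_rot: [-3.139, -0.002, -0.389]
contact_force: [-1.0, -0.0, -1.8]
width: 0.0192
grasp_force: 98.3
t 86.03 p [ 0.4987 -0.321   0.0451] r [-3.139e+00 -2.000e-03 -3.890e-01] w 0.0192 F [-1.  -0.  -1.8] g 98.34633350372314 j [ 0.02  1.02  0.91  1.83 -1.07  0.88 -0.49]
tcp -0.1516557694877942 0.0028046310830707605
```

```bash
python3 -m jog '0 0 0.05 0 0 0 0.1;0 0 0.05 0 0 0 0.1;0 0 0 0 0 0 0.1;0 0 0 0 0 0 0.1'; python3 -m jog '0.15 0 0 0 0 0 0.1;0.15 0 0 0 0 0 0.1;0 0 0 0 0 0 0.1'; python3 -m jog '0.15 0 0 0 0 0 0.1;0.15 0 0 0 0 0 0.1;0 0 0 0 0 0 0.1';  python3 -c "
from h import *
st()"
```

```text
time_s: 86.52
eef_pos: [0.4985, -0.3208, 0.0388]
ee_rot: [-3.139, -0.001, -0.389]
contact_force: [-0.6, -0.3, -1.0]
width: 0.0193
grasp_force: 98.3
time_s: 86.9
eef_pos: [0.5162, -0.3283, 0.0389]
ee_rot: [-3.139, -0.003, -0.388]
contact_force: [0.7, 0.1, -0.8]
width: 0.0192
grasp_force: 98.3
time_s: 87.28
eef_pos: [0.5327, -0.3351, 0.0389]
ee_rot: [-3.139, -0.003, -0.389]
contact_force: [-0.2, -1.3, -1.6]
width: 0.0191
grasp_force: 98.3
t 87.28 p [ 0.5327 -0.3351  0.0389] r [-3.139e+00 -3.000e-03 -3.890e-01] w 0.0191 F [-0.2 -1.3 -1.6] g 98.29957723617554 j [ 0.03  1.06  0.9   1.73 -1.05  0.91 -0.56]
```

```bash
python3 -m jog '0.15 0 0 0 0 0 0.1;0.15 0 0 0 0 0 0.1;0 0 0 0 0 0 0.1'; python3 -m jog '0.15 0 0 0 0 0 0.1;0.12 0 0 0 0 0 0.1;0 0 0 0 0 0 0.1'; python3 -m jog '0.06 0 0 0 0 0 0.1;0 0 0 0 0 0 0.1'; python3 -m jog '0.05 0 0 0 0 0 0.1;0 0 0 0 0 0 0.1'; python3 -m jog '0.05 0 0 0 0 0 0.1;0 0 0 0 0 0 0.1'
```

```text
time_s: 87.65
eef_pos: [0.5494, -0.342, 0.039]
ee_rot: [-3.139, -0.003, -0.389]
contact_force: [1.5, -2.2, -2.0]
width: 0.0195
grasp_force: 98.3
time_s: 88.02
eef_pos: [0.5643, -0.3481, 0.039]
ee_rot: [-3.139, -0.003, -0.389]
contact_force: [0.6, -1.7, -1.9]
width: 0.0194
grasp_force: 98.3
time_s: 88.28
eef_pos: [0.5667, -0.3491, 0.0389]
ee_rot: [-3.139, -0.001, -0.389]
contact_force: [-0.0, -2.7, -1.4]
width: 0.0193
grasp_force: 98.3
time_s: 88.52
eef_pos: [0.5695, -0.3502, 0.0389]
ee_rot: [-3.139, -0.001, -0.389]
contact_force: [-1.5, -3.0, -1.9]
width: 0.0194
grasp_force: 98.3
time_s: 88.78
eef_pos: [0.5714, -0.351, 0.0388]
ee_rot: [-3.139, 0.0, -0.39]
contact_force: [-4.0, -2.9, -1.8]
width: 0.0194
grasp_force: 98.5
```

```bash
python3 -m jog '0.06 0 0 0 0 0 0.1;0 0 0 0 0 0 0.1'; python3 -m jog '0 0 0.05 0 0 0 0.1;0.03 0 0.05 0 0 0 0.1;0 0 0 0 0 0 0.1'; python3 -m jog '0 0 0 0 0 0 0.3;0 0 0 0 0 0 0.45;0 0 0 0 0 0 0.45;0 0 -0.3 0 0 0 0.45;0 0 -0.8 0 0 0 0.45;0 0 -0.8 0 0 0 0.45;0 0 -0.8 0 0 0 0.45;-0.5 0 -0.2 0 0 0 0.45;-0.6 0 0 0 0 0 0.45;0 0 0 0 0 0 0.45;0 0 0 0 0 0 0.45'; python3 - <<'E'
from h import *
s=st(); k=viewer.calibration('wrist'); snap('wrist','w11')
y=-.39; u=np.array([np.cos(y),np.sin(y)]); v=np.array([-u[1],u[0]]); o=np.array([.638,-.381])
f=lambda p:[np.round(q,4) for q in((np.array(p[:2])-o)@u,(np.array(p[:2])-o)@v,p[2])]
print([(round(x['score'],2),f(x['position'])) for x in models.tip_of('wrist','scraper0')])
snap('top','t11'); snap('scene','s11')
for c in('top','scene'):
  for t in('scraper0','lump0','lock_top','tray','tray_grip','jar','beaker'): print(c,t,[(round(x['score'],2),np.round(x['position'],3),f(x['position']) if t=='scraper0' else '') for x in models.tip_of(c,t) if x['score']>.3])
a=cv2.resize(cv2.imread('pics/s11.png')[140:360,160:520],None,fx=1.6,fy=1.6); b=cv2.resize(cv2.imread('pics/w11.png')[0:240,160:560],(576,240))
cv2.imwrite('pics/fin.png',np.vstack([a,b])); print(np.vstack([a,b]).shape)
E
```

```text
time_s: 89.02
eef_pos: [0.5714, -0.351, 0.0382]
ee_rot: [-3.137, 0.007, -0.39]
contact_force: [-11.5, 3.0, 1.9]
width: 0.0193
grasp_force: 98.8
time_s: 89.4
eef_pos: [0.5713, -0.351, 0.0357]
ee_rot: [-3.135, 0.01, -0.391]
contact_force: [-21.4, 11.0, 26.4]
width: 0.0194
grasp_force: 101.9
time_s: 90.78
eef_pos: [0.517, -0.3287, 0.2077]
ee_rot: [-3.138, -0.003, -0.388]
contact_force: [0.5, -0.5, 0.7]
width: 0.0385
grasp_force: 0.0
t 90.78 p [ 0.517  -0.3287  0.2077] r [-3.138e+00 -3.000e-03 -3.880e-01] w 0.0385 F [ 0.5 -0.5  0.7] g 0.0 j [-0.05  0.85  1.08  1.67 -0.82  1.14 -0.7 ]
[(0.73, [np.float64(-0.2504), np.float64(-0.3095), np.float64(0.0029)]), (0.61, [np.float64(-0.0913), np.float64(0.0017), np.float64(0.0247)])]
top scraper0 [(0.56, array([ 0.293, -0.577,  0.001]), [np.float64(-0.2446), np.float64(-0.3127), np.float64(0.0014)])]
top lump0 [(0.74, array([ 0.621, -0.021,  0.108]), ''), (0.68, array([0.673, 0.07 , 0.112]), ''), (0.48, array([ 0.703, -0.009,  0.107]), ''), (0.47, array([0.654, 0.019, 0.106]), ''), (0.46, array([0.612, 0.045, 0.109]), ''), (0.42, array([0.708, 0.
[... 822 characters left out ...]
6]), ''), (0.63, array([0.705, 0.042, 0.109]), ''), (0.62, array([0.652, 0.018, 0.104]), ''), (0.59, array([ 0.684, -0.397,  0.03 ]), ''), (0.56, array([ 0.62 , -0.02 ,  0.101]), ''), (0.55, array([0.608, 0.047, 0.104]), ''), (0.48, array([0.673, 0.072, 0.114]), '')]
scene lock_top [(0.5, array([ 0.551, -0.045,  0.125]), ''), (0.38, array([ 0.712, -0.336,  0.031]), '')]
scene tray [(0.71, array([0.559, 0.366, 0.   ]), '')]
scene tray_grip [(0.79, array([0.532, 0.445, 0.057]), ''), (0.7, array([0.674, 0.074, 0.116]), '')]
scene jar [(0.58, array([ 0.331,  0.333, -0.   ]), ''), (0.31, array([ 0.66 , -0.461,  0.029]), '')]
scene beaker [(0.94, array([ 0.749,  0.262, -0.002]), '')]
(592, 576, 3)
```

View pics/fin.png

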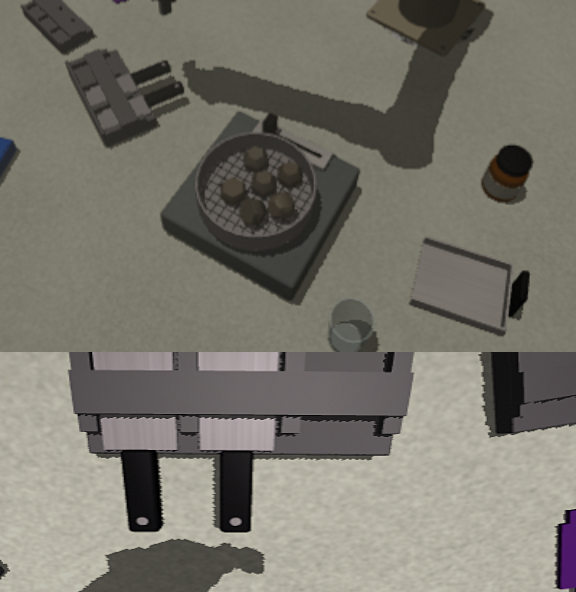

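The last view shows the following:
- Six lumps lie in the sieve, around (260,180).
- The lock grip is at its right end, at (270,122).
- The tray stands flat and empty at (460,285).
- Both scraper blades are home in the rack, with handles at (140,490) and (235,490).
- The jar and the beaker have not moved.

```bash
python3 -c "
from bench import manip
print(manip.hand_in())"
```

```text
the job is handed in; nothing more can be done
None
```

The job is handed in (no verdict returned): lock slid left then back right, all six lumps in the sieve, the tray flat on the bench, both scrapers home in the rack, and the jar and beaker untouched.

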